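# Change the radio desk from voice to Morse

## Robot

A 7-joint arm with a two-finger parallel gripper is mounted at the origin on the work surface. World frame = base frame: x ahead of the robot, y to its left, z up, the work surface at z = 0. Lengths are in m, angles in degrees, forces in N, time in s.
With the tool pointing down it reaches from about 0.4 to 0.85 m from the base axis. Payload 4.5 kg.
Tool frame: the origin (TCP) lies at the very end of the fingers, on their centre line; the grasp point (between the pads) lies 19 mm behind it (bot.tcp_to_grasp is the distance from the TCP to the grasp point, in m); z points along the fingers, y is the line along which they close (so a half turn about z gives the same grasp; the last joint's range is limited). The gripper opens to 88 mm and grips with 3 to 60 N. Pads are 18 mm wide; open, the fingers measure 123 mm over their backs; the gripper's body (75 mm by 187 mm) begins 45 mm behind the grasp point.
Start: joints at [-73.694, 39.483, -11.15, 89.685, 9.013, 51.709, -12.324], TCP at [0.155, 0.605, 0.239] pointing down, gripper open.
Joint ranges: [-172.22, 172.22], [-26.19, 119.32], [-84.43, 86.54], [7.71, 146.69], [-57.33, 237.33], [2.42, 119.75], [-152.13, 152.13]. Speed limits (degrees/s): [147.25, 147.25, 180, 180, 180, 180, 180].

## Interface

Orientations are given as [roll, pitch, yaw] about the fixed x, y, z axes, in that order (R = Rz(yaw) Ry(pitch) Rx(roll)).
In Python, from rig import bot gives the robot as it stands.
- The arm moves only by the tool jog_arm, never from a script. Its argument "series" is a list of rows, each an object of numbers: "tx", "ty", "tz": the shift along the world's x, y, z in m; "ax", "ay", "az": the turn, a rotation vector about the world's x, y, z in rad. In form: [{"tx": .., "ty": .., "tz": .., "ax": .., "ay": .., "az": ..}, ...]. A call has 1 to 8 rows; each row shifts and turns the commanded pose from where the row before left it; what a row does not reach is not made up. A row lasts 1/10 s, in which the tool goes at most 50 mm and 8.59 degrees, less where a joint would pass 70% of its speed; a pose out of reach is approached as far as the arm can. A call with a gripper value outside its range is refused whole. "gripper" is the opening, from 0 (shut) to 1 (fully open), set as the call begins (left out, the last holds). The fingers move at their own pace and stop on an object; the grip force is fixed at half the most. Time passes only in rows, so rows that do not move let the fingers close. It gives the time, the measured TCP pose, the force, the opening and the grip force at its end, in the units of the state.
- bot.state(): the state, without advancing time (a new reading comes with each control period).
- bot.read_camera(name): name is "side" or "top" or "wrist"; returns the picture (400x640x3 uint8, red, green, blue); there is no depth.
- bot.calibration(name): a dict with "K" (3x3 intrinsics, pixels), "T" (4x4, takes a point from camera to world coordinates); the wrist camera has in their place "hand_eye" (4x4, takes a point from camera to tool coordinates, whose origin is the TCP and whose axes are the flange's). Camera axes: x right, y up, looking along -z (the intrinsics and any distortion apply to the point x, -y, -z); pixel columns grow to the right and rows downward; lengths in m; the calibration is good to about 2 mm. A picture is of the moment at which its call begins: read the wrist's pose just before it. calibration takes no time and is no camera call.
- bot.close_job(): hands the job in; it is judged then, once.
Trained networks look in the newest picture that a camera, given by its name, has taken for a name from the list of things; names that differ only in an ending like _2 or _b are one class to them, and where a whole thing is asked for, a point or a joint stands for the part that bears it (a point fixed in the world has none). Each returns a list of dicts, best first, with "confidence" (0 to 1); they miss things now and then, are a little off and sometimes report something else, mostly with a low value. They report only what shows in the picture. A call takes as long as a camera call.
- bot.cut_out(camera, label): "pixels" (400x640 bool, what is visible of it) and "extent" ([centre column, centre row, width, height] in pixels, round what is visible of it).
- bot.spot_point(camera, label): "point" ([column, row] in pixels: a listed point, or the origin of a listed thing).
The state is a dict: "t": time; "qpos": joint angles; "dq": joint speeds; "effort": joint torques, N m; "position": TCP position; "eef_rot": TCP orientation; "force": force on the tool from outside, world axes, zero at the start; "ft_torque": the same for the moment, N m; "width": opening from 0.0 (shut) to 1.0 (fully open); "gripper_force": force on a finger pad.
Only numpy, scipy, OpenCV 4.12 (cv2) and the standard library are available. Lean on these libraries where they do the work, as an engineer would, in place of code of your own. Each camera call takes 0.05 s, during which the arm holds its last target. There are 200 camera calls.

## Task

Change the station from voice to Morse. First park the microphone by sliding its collar along the bar to the white mark, and clear the tin and the little speaker out of the tray, standing both on the black rubber mat; leave the Morse key where it is until that is done. Then set the key down on the middle of the cork pad, and only after that stand the tin and the speaker back in the tray, each on the very spot it came from, leaving the microphone at its mark and the paper cup and handheld radio alone.

Things in the scene. Friction and masses are not known exactly. Their poses are not given: they have to be found in the camera images.
- tin_center (a point): Round steel tin with paper label and aluminium lid, diameter 52 mm (lid, the top 15 mm: 54 mm), 115 mm tall, 0.2 to 0.4 kg, loose, standing in the tray; point at its centre, half-way up (57.5 mm above its underside), z up. It starts in one of the two front places of the tray, the speaker in the other.
- speaker_center (a point): Small grey battery speaker, an upright square column 52 x 52 mm, 120 mm tall, 0.25 to 0.5 kg, loose, standing in the tray; point at its centre, half-way up (60 mm above its underside), x and y square to its sides, z up; the round black speaker cone is on its -x side.
- key_center (a point): Morse paddle key, loose, 0.3 to 0.6 kg, in the tray behind (to +x of) the tall tin and speaker, about 10 mm from them, so a gripper lacks room until they are gone. Steel base 54 (x) x 48 (y) x 22 mm high, gripped across the 48 mm; on it a 30 mm wide brass block and two black finger paddles overhanging the -x end by 13 mm; 45 mm tall in all. Point over the base middle, 22.5 mm above its underside.
- tray: Fixed shallow brown wooden tray, 170 mm (x) x 190 mm (y), floor 4 mm above the desk, rim 12 mm high and 4 mm thick; origin at the centre of its underside. Tin and speaker stand about 40 mm to its -x side of centre, about 44 mm to either side in y; the key 26 mm to its +x side.
- mat: Fixed black rubber mat, 130 mm (x) x 190 mm (y) x 3 mm thick, flat on the desk to one side of the tray: the side area; origin at the centre of its underside. Room for tin and speaker side by side along y.
- pad: Fixed cork pad, 110 mm (x) x 100 mm (y) x 4 mm thick, flat on the desk at the other side of the tray: the key's place; origin at the centre of its underside.
- collar_tab (a point): Upright black grip tab, 12 mm (y) x 20 mm (x), 76 to 115 mm above the desk, on the collar that carries the small microphone (sticks out 62 mm to -x, below the tab top); point on its axis, 100 mm above the desk. y runs along the bar: steel, 14 mm thick, axis 60 mm up, between posts 342 mm apart and 78 mm high. Slides with 1.5 N friction, 135 mm either way from mid-bar; stays where left.
- mark: Park mark: 8 mm wide white painted stripe across the wooden board and round the bar; origin on the board (12 mm above the desk) straight below the bar's axis, y along the bar. The collar is parked when its tab stands over the stripe.
- cup_rim (a point): Paper cup, bystander, rim diameter 72 mm, 85 mm tall, loose on the desk; point at the centre of its rim.
- handheld: Black handheld radio standing upright, bystander, loose; 34 mm (x) x 58 mm (y), 105 mm tall plus a stub aerial up to 150 mm; origin at the centre of its underside.

How it is judged:
By the outcome, as a careful person would: the job done as asked, in the order asked, and still so for the second after the job is handed in, with the robot touching nothing.
It also fails if it takes over 136 s, if anything falls off the work surface, if the arm or the gripper's body presses on something with over 40 N, if the wrist force passes 120 N, or if a joint passes its speed limit or range.

## Working session

There is one attempt and no reset: what is moved stays moved. The work goes in short steps, Python scripts to look and compute and a tool call to move; the robot and the scene stay as the last step left them, time stands still between calls to the robot, and variables do not carry over. Pictures are saved under pics/ and viewed, at most 16 in all, crops included, and the job is handed in when it is done.

Besides the shell and the picture viewer there is one more tool, called after "Call:" by a JSON object that holds its "method" and its "body", one argument or row to a line. jog_arm: Moves the arm, as the interface text tells. Its arguments: {"type":"object","properties":{"series":{"type":"array","items":{"type":"object","properties":{"tx":{"type":"number"},"ty":{"type":"number"},"tz":{"type":"number"},"ax":{"type":"number"},"ay":{"type":"number"},"az":{"type":"number"}}}},"gripper":{"type":"number"}},"required":["series"]}

```bash
mkdir -p pics
cat > h.py <<'E'
import numpy as np,cv2
from rig import bot
from scipy.spatial.transform import Rotation as R
def cam(n):
    c=bot.calibration(n);K=np.array(c["K"])
    if "T" in c: return K,np.array(c["T"]),c
    s=bot.state();T=np.eye(4);T[:3,:3]=R.from_euler('xyz',s["eef_rot"],degrees=True).as_matrix();T[:3,3]=s["position"]
    return K,T@np.array(c["hand_eye"]),c
def ray(n,p,C=None):
    K,T,c=C or cam(n)
    d=c.get("distortion",c.get("dist"))
    u=cv2.undistortPoints(np.array([[p]],float),K,None if d is None else np.array(d,float))[0,0]
    v=T[:3,:3]@np.array([u[0],-u[1],-1]);return T[:3,3],v/np.linalg.norm(v)
def atz(n,p,z,C=None):
    o,v=ray(n,p,C);return o+v*(z-o[2])/v[2]
def tri(rs):
    A=sum(np.eye(3)-np.outer(v,v) for o,v in rs);b=sum((np.eye(3)-np.outer(v,v))@o for o,v in rs)
    x=np.linalg.solve(A,b);return x,[round(float(np.linalg.norm((np.eye(3)-np.outer(v,v))@(x-o)))*1000,1) for o,v in rs]
def proj(n,X,C=None):
    K,T,c=C or cam(n);q=np.linalg.inv(T)@np.append(X,1);d=c.get("distortion",c.get("dist"))
    return cv2.projectPoints(np.array([[q[0],-q[1],-q[2]]]),np.zeros(3),np.zeros(3),K,None if d is None else np.array(d,float))[0].ravel()
def snap(n,f=None):
    C=cam(n);im=bot.read_camera(n)
    if f: cv2.imwrite("pics/"+f,cv2.cvtColor(np.asarray(im),cv2.COLOR_RGB2BGR))
    return C
E
python3 - <<'E'
from h import *
np.set_printoptions(precision=4,suppress=True)
s=bot.state();print({k:s[k] for k in("t","position","eef_rot","force","width")},bot.tcp_to_grasp)
N=["tin_center","speaker_center","key_center","tray","mat","pad","collar_tab","mark","cup_rim","handheld"]
Cs={c:snap(c,c+"0.png") for c in("side","top")}
for c in Cs: print(c,{k:v for k,v in Cs[c][2].items() if k not in("K","T")},Cs[c][1][:3,3])
for n in N:
    rs=[]
    for c in Cs:
        r=bot.spot_point(c,n)
        print(n,c,[(np.round(x["point"],1).tolist(),round(x["confidence"],2)) for x in r[:2]])
        if r: rs.append(ray(c,r[0]["point"],Cs[c]))
    if len(rs)>1: print("   ",*tri(rs))
print(bot.state()["t"])
E
```

```text
{'t': 0.0, 'position': array([0.155 , 0.6048, 0.2379]), 'eef_rot': array([-179.8924,    0.0097,  165.6368]), 'force': array([1.0953, 0.7504, 0.1177]), 'width': 0.9969167987558655} 0.0187
side {} [ 0.219  -0.4433  0.7299]
top {} [ 0.3927 -0.0049  1.2452]
tin_center side [([287.2, 214.7], 0.85)]
tin_center top [([310.5, 232.8], 0.8)]
    [0.4917 0.0299 0.0607] [0.9, 0.9]
speaker_center side [([304.0, 242.6], 0.95), ([252.4, 109.6], 0.25)]
speaker_center top [([345.7, 240.3], 0.63), ([167.0, 188.0], 0.61)]
    [ 0.4717 -0.0597  0.067 ] [1.2, 1.2]
key_center side [([324.0, 229.4], 0.68), ([356.3, 171.5], 0.58)]
key_center top [([332.5, 209.8], 0.83)]
    [ 0.5551 -0.0286  0.0135] [1.5, 1.5]
tray side [([314.3, 240.2], 0.93)]
tray top []
mat side [([238.3, 177.5], 0.97)]
mat top [([223.8, 241.5], 0.92), ([167.1, 186.1], 0.54)]
    [0.4818 0.2634 0.0026] [1.5, 1.5]
pad side [([368.0, 330.8], 0.97), ([302.1, 242.6], 0.52)]
pad top [([422.2, 240.1], 0.75)]
    [ 0.4729 -0.2689 -0.007 ] [2.8, 2.8]
collar_tab side [([354.5, 175.7], 0.54)]
collar_tab top [([315.7, 162.8], 0.79)]
    [0.6709 0.0089 0.0927] [4.1, 4.1]
mark side []
mark top [([268.6, 168.5], 0.53)]
cup_rim side [([253.2, 113.4], 0.87)]
cup_rim top [([166.9, 187.1], 0.92)]
    [0.6203 0.3941 0.0782] [2.1, 2.1]
handheld side [([451.4, 314.9], 0.93)]
handheld top [([449.9, 181.0], 0.87)]
    [ 0.6291 -0.3514  0.0005] [1.5, 1.5]
1.1
```

View pics/top0.png

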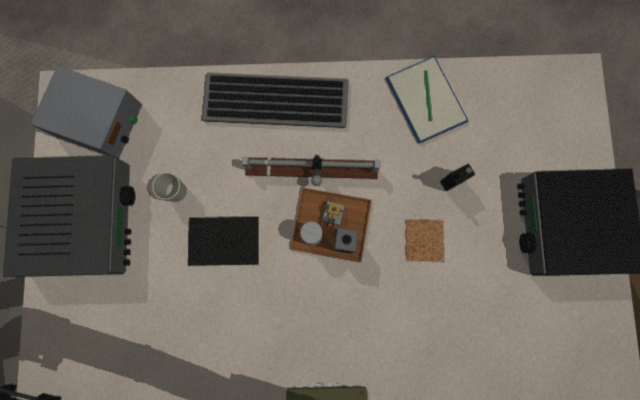

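View pics/side0.png

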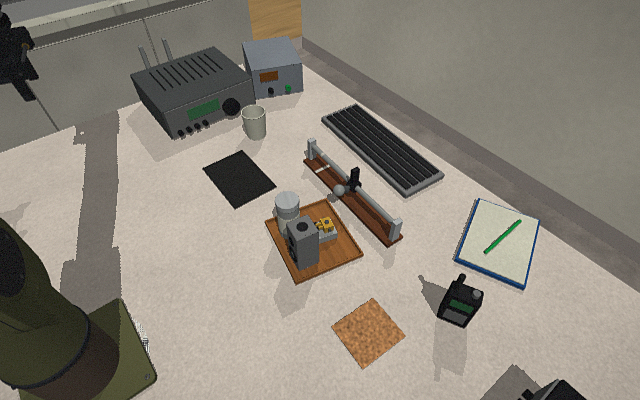

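The top view shows the tin at (311,233), speaker at (346,240), key at (333,212), collar at (317,163) and the white mark at (268,167). The mat is at the left (+y) and the pad at the right. The side view agrees, with the tray turned by about -9°. Next I move the wrist camera over the tray.

Call:
{"method": "jog_arm", "body": {
  "series": [
    {"tz": 0.045},
    {"tz": 0.045},
    {"tz": 0.045},
    {"tz": 0.03,"tx": 0.02,"ty": -0.02},
    {"tx": 0.023,"ty": -0.034},
    {"tx": 0.023,"ty": -0.034},
    {"tx": 0.023,"ty": -0.034},
    {"tx": 0.023,"ty": -0.034}
  ],
  "gripper": 1.0
}}

```text
invalid input
```

Call:
{"method": "jog_arm", "body": {
  "series": [
    {"tx": 0.023,"ty": -0.034},
    {"tx": 0.023,"ty": -0.034},
    {"tx": 0.023,"ty": -0.034},
    {"tx": 0.023,"ty": -0.034},
    {"tx": 0.023,"ty": -0.034},
    {"tx": 0.023,"ty": -0.034},
    {"tx": 0.023,"ty": -0.034},
    {"tx": 0.023,"ty": -0.034}
  ]
}}

```text
invalid input
```

Call:
{"method": "jog_arm", "body": {
  "series": [
    {"tx": 0.023,"ty": -0.034},
    {"tx": 0.023,"ty": -0.034},
    {"tx": 0.023,"ty": -0.034},
    {"az": 0.09},
    {}
  ]
}}

```text
invalid input
```

Run:
```python
from h import *
np.set_printoptions(precision=4,suppress=True)
s=bot.state();print(s["t"],s["position"],s["eef_rot"])
C=snap("wrist","w1.png");print(C[1])
for n in ["tin_center","speaker_center","key_center","tray","mat","pad","collar_tab","mark"]:
    r=bot.spot_point("wrist",n);print(n,[(np.round(x["point"],1).tolist(),round(x["confidence"],2)) for x in r[:2]])
```

```text
1.1 [0.1551 0.6055 0.2387] [179.9965  -0.001  165.6274]
[[ 0.249  -0.9348 -0.2533  0.089 ]
 [ 0.9685  0.2405  0.0645  0.6215]
 [ 0.0006 -0.2614  0.9652  0.385 ]
 [ 0.      0.      0.      1.    ]]
tin_center []
speaker_center []
key_center []
tray []
mat []
pad []
collar_tab []
mark []
```

View pics/w1.png

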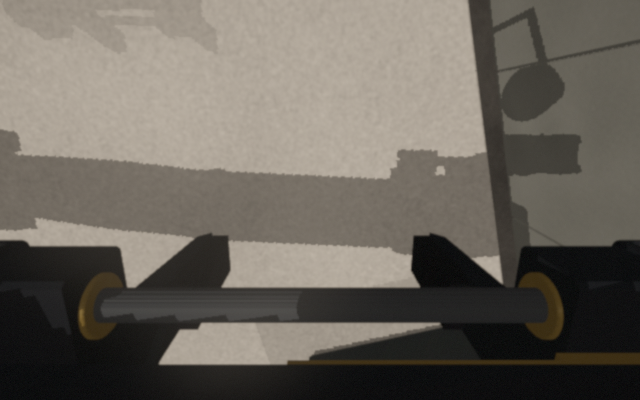

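The wrist picture shows only the desk and the fingers. The camera sits on the robot side of the gripper, and image-up points to -x. The moves were refused, probably because each row needs all six keys.

Call:
{"method": "jog_arm", "body": {
  "series": [
    {"tx": 0,"ty": 0,"tz": 0.045,"ax": 0,"ay": 0,"az": 0},
    {"tx": 0,"ty": 0,"tz": 0.045,"ax": 0,"ay": 0,"az": 0},
    {"tx": 0,"ty": 0,"tz": 0.045,"ax": 0,"ay": 0,"az": 0},
    {"tx": 0.023,"ty": -0.032,"tz": 0.02,"ax": 0,"ay": 0,"az": 0.03},
    {"tx": 0.025,"ty": -0.032,"tz": 0,"ax": 0,"ay": 0,"az": 0.03},
    {"tx": 0.025,"ty": -0.032,"tz": 0,"ax": 0,"ay": 0,"az": 0.03},
    {"tx": 0.025,"ty": -0.032,"tz": 0,"ax": 0,"ay": 0,"az": 0},
    {"tx": 0.025,"ty": -0.032,"tz": 0,"ax": 0,"ay": 0,"az": 0}
  ],
  "gripper": 1.0
}}

```text
t: 2.35
position: [0.2789, 0.444, 0.3939]
eef_rot: [180.0, 0.0, 170.8]
force: [0.7, 0.0, 0.2]
width: 1.001
gripper_force: 0.0
```

Call:
{"method": "jog_arm", "body": {
  "series": [
    {"tx": 0.0267,"ty": -0.035,"tz": 0,"ax": 0,"ay": 0,"az": 0},
    {"tx": 0.0267,"ty": -0.035,"tz": 0,"ax": 0,"ay": 0,"az": 0},
    {"tx": 0.0267,"ty": -0.035,"tz": 0,"ax": 0,"ay": 0,"az": 0},
    {"tx": 0.0267,"ty": -0.035,"tz": 0,"ax": 0,"ay": 0,"az": 0},
    {"tx": 0.0267,"ty": -0.035,"tz": 0,"ax": 0,"ay": 0,"az": 0},
    {"tx": 0.0267,"ty": -0.035,"tz": 0,"ax": 0,"ay": 0,"az": 0},
    {"tx": 0.0267,"ty": -0.035,"tz": 0,"ax": 0,"ay": 0,"az": 0},
    {"tx": 0.0267,"ty": -0.035,"tz": 0,"ax": 0,"ay": 0,"az": 0}
  ]
}}

```text
t: 3.15
position: [0.4925, 0.1639, 0.394]
eef_rot: [180.0, 0.0, 170.8]
force: [1.0, 1.0, -0.0]
width: 0.995
gripper_force: 0.0
```

Call:
{"method": "jog_arm", "body": {
  "series": [
    {"tx": 0.0267,"ty": -0.035,"tz": 0,"ax": 0,"ay": 0,"az": 0},
    {"tx": 0.0267,"ty": -0.035,"tz": 0,"ax": 0,"ay": 0,"az": 0},
    {"tx": 0.0267,"ty": -0.035,"tz": 0,"ax": 0,"ay": 0,"az": 0},
    {"tx": 0.0267,"ty": -0.035,"tz": 0,"ax": 0,"ay": 0,"az": 0},
    {"tx": 0,"ty": 0,"tz": 0,"ax": 0,"ay": 0,"az": 0}
  ]
}}

```text
t: 3.65
position: [0.601, 0.0178, 0.3929]
eef_rot: [-179.7, 0.1, 170.2]
force: [-0.1, -0.9, 0.4]
width: 1.0
gripper_force: 0.0
```

Run:
```python
from h import *
np.set_printoptions(precision=4,suppress=True)
s=bot.state();print(s["t"],s["position"],s["eef_rot"])
C=snap("wrist","w2.png");np.save("w2T.npy",C[1])
for n in ["tin_center","speaker_center","key_center","tray","collar_tab","mark"]:
    r=bot.spot_point("wrist",n);print(n,[(np.round(x["point"],1).tolist(),round(x["confidence"],2)) for x in r[:2]])
```

```text
3.65 [0.601  0.0178 0.3929] [-179.7352    0.1131  170.1891]
tin_center [([313.7, 73.6], 0.62)]
speaker_center []
key_center [([283.5, 126.1], 0.89)]
tray [([286.6, 104.1], 0.57)]
collar_tab [([319.9, 216.2], 0.77), ([403.4, 185.7], 0.24)]
mark [([402.5, 184.1], 0.42)]
```

View pics/w2.png

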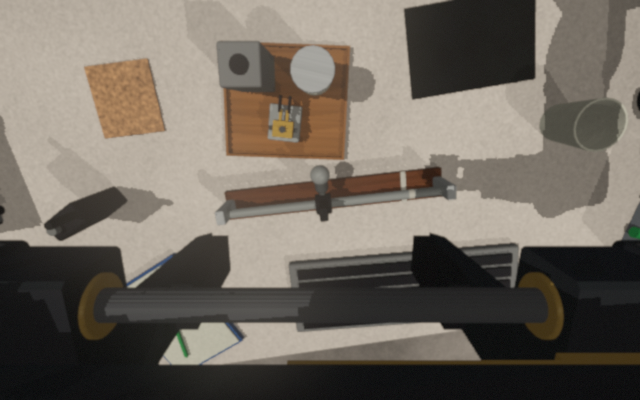

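The wrist view shows everything at once: speaker top (239,64), tin (313,70), key (283,124), mic tab (323,210), and the white stripe at (404,180) on the board and (411,194) on the bar. The pad is at (125,97) and the mat at (470,47). Next I fit the outlines and triangulate.

```bash
cat >> h.py <<'E'
def rect(n,C,label,z):
    r=bot.cut_out(n,label)
    if not r: return None
    m=r[0]["pixels"].astype(np.uint8)
    c=max(cv2.findContours(m,cv2.RETR_EXTERNAL,cv2.CHAIN_APPROX_NONE)[0],key=len)[:,0]
    P=np.array([atz(n,p,z,C)[:2] for p in c.astype(float)])
    return round(r[0]["confidence"],2),cv2.minAreaRect((P*1000).astype(np.float32))
E
python3 - <<'E'
from h import *
np.set_printoptions(precision=4,suppress=True)
Cs={c:snap(c) for c in("wrist","top","side")}
for n,z in(("tray",.012),("mat",.003),("pad",.004)):
    for c in Cs:
        q=rect(c,Cs[c],n,z)
        if q: print(n,c,q[0],[np.round(v,1) for v in q[1]])
for n in ["tin_center","speaker_center","key_center","collar_tab"]:
    rs=[]
    for c in Cs:
        r=bot.spot_point(c,n)
        if r and r[0]["confidence"]>.5: rs.append(ray(c,r[0]["point"],Cs[c])); print(n,c,np.round(r[0]["point"],1),round(r[0]["confidence"],2))
    if len(rs)>1: print("  ",*tri(rs))
# cutouts: speaker/tin top
im=cv2.imread("pics/w2.png");crop=cv2.resize(im[15:225,200:470],None,fx=2.9,fy=2.85,interpolation=cv2.INTER_CUBIC)
cv2.imwrite("pics/w2c.png",crop)
C=Cs["wrist"]
for p,z in(((404,180),.012),((411,194),.067),((403,171),.012)): print(p,atz("wrist",p,z,C))
print("bar posts",[atz("wrist",p,.078,C) for p in((222,215),(450,189))])
E
```

```text
tray wrist 0.88 [array([515.8, -24.6]), array([193. , 172.8]), np.float64(78.1)]
tray top 0.61 [array([ 550. , -110.5]), array([42.8, 77.9]), np.float64(87.5)]
tray side 0.78 [array([518.1, -28.3]), array([197.3, 172.2]), np.float64(77.8)]
mat wrist 0.86 [array([480.7, 265.8]), array([193.2, 132.7]), np.float64(88.9)]
mat top 0.82 [array([484.9, 266.2]), array([188.7, 131.3]), np.float64(89.5)]
mat side 0.61 [array([483.7, 264.5]), array([200. , 134.1]), np.float64(89.4)]
pad wrist 0.75 [array([453.7, -75.1]), array([88.2, 71.7]), np.float64(80.7)]
pad top 0.55 [array([ 471. , -271.4]), array([ 98.4, 109.9]), np.float64(86.8)]
pad side 0.64 [array([ 470.9, -272.6]), array([101.5, 112.4]), np.float64(87.1)]
tin_center wrist [305.8  79.1] 0.71
tin_center side [289.9 215.7] 0.65
   [0.4907 0.023  0.0642] [2.4, 2.4]
speaker_center side [301.9 241.9] 0.86
key_center wrist [278.4 128.5] 0.82
key_center side [322.4 229. ] 0.68
   [ 0.5484 -0.0303  0.0222] [1.1, 1.1]
collar_tab wrist [312.5 217.4] 0.78
collar_tab side [355.5 172.7] 0.74
   [0.6733 0.0037 0.1064] [0.3, 0.3]
(404, 180) [0.664  0.1557 0.012 ]
(411, 194) [0.673  0.1517 0.067 ]
(403, 171) [0.6487 0.1555 0.012 ]
bar posts [array([ 0.6573, -0.13  ,  0.078 ]), array([0.6712, 0.2055, 0.078 ])]
```

View pics/w2c.png

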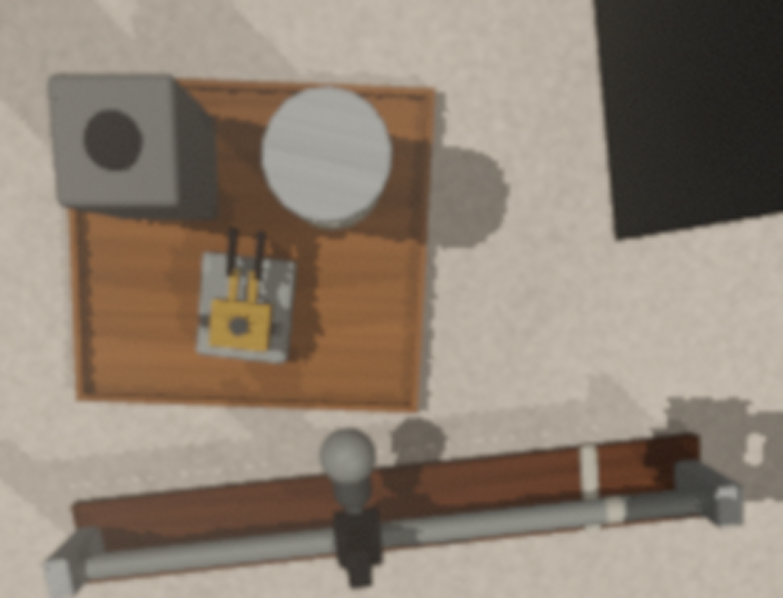

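The crop shows the speaker's top face with corners (50,75), (175,75), (178,208) and (60,206). The lid centre is at (327,154). The key base corners are (203,253), (296,264), (288,361) and (197,352). The stripe is at (589,472) on the board and (614,510) on the bar.

Run:
```python
from h import *
np.set_printoptions(precision=4,suppress=True)
K,_,c=cam("wrist");C=(K,np.load("w2T.npy"),c)
f=lambda x,y,z:atz("wrist",(200+x/2.9,15+y/2.85),z,C)
for n,z,L in(("spk",.124,[(50,75),(175,75),(178,208),(60,206)]),("key",.026,[(203,253),(296,264),(288,361),(197,352)]),
  ("tray",.012,[(48,78),(435,90),(417,410),(78,400)])):
    P=np.array([f(*p,z)[:2] for p in L]);print(n,cv2.minAreaRect((P*1000).astype(np.float32)), P.mean(0)*1000, np.linalg.norm(np.roll(P,-1,0)-P,axis=1)*1000)
    d=P[1]+P[2]-P[0]-P[3];print("  yaw of y axis", -np.degrees(np.arctan2(d[0],d[1])))
print("tin",f(327,154,.119),"tab top",f(358,572,.115),f(358,548,.115))
print("posts",f(62,578,.078),f(735,505,.078))
print("stripe",f(589,450,.012),f(590,490,.012),f(614,510,.067))
```

```text
spk ((468.7804260253906, -57.05897521972656), (50.08613967895508, 51.450843811035156), 80.091796875) [468.5423 -57.3184] [50.0861 51.4645 48.9062 50.6736]
  yaw of y axis -10.347934519881093
key ((545.5940551757812, -29.681472778320312), (48.656890869140625, 51.8757438659668), 74.46501922607422) [545.7957 -29.7081] [48.4758 51.0701 48.6569 51.876 ]
  yaw of y axis -16.01024012275304
tray ((516.297607421875, -27.626602172851562), (197.093017578125, 166.7926788330078), 78.44133758544922) [516.6221 -25.9992] [197.093  166.7635 188.299  166.971 ]
  yaw of y axis -11.553807256959471
tin [0.4873 0.0266 0.119 ] tab top [0.6731 0.0078 0.115 ] [0.6613 0.0098 0.115 ]
posts [ 0.6628 -0.1437  0.078 ] [0.6819 0.1973 0.078 ]
stripe [0.6567 0.1428 0.012 ] [0.6802 0.1409 0.012 ] [0.6776 0.1402 0.067 ]
```

Run:
```python
from h import *
np.set_printoptions(precision=4,suppress=True)
K,_,c=cam("wrist");print(np.load("w2T.npy"))
f=lambda x,y,z,C:atz("wrist",(200+x/2.9,15+y/2.85),z,C)
for i in range(4):
    s=bot.state();C=snap("wrist","w3.png" if i==3 else None);print(s["t"],s["position"],s["eef_rot"],f(614,510,.067,C),f(327,154,.119,C))
```

```text
[[ 0.1712 -0.9506 -0.2588  0.5336]
 [ 0.9852  0.1641  0.0489  0.0294]
 [-0.004  -0.2634  0.9647  0.539 ]
 [ 0.      0.      0.      1.    ]]
5.2 [0.5985 0.0255 0.3937] [179.9968  -0.     170.7871] [0.6738 0.1506 0.067 ] [0.4842 0.0344 0.119 ]
5.25 [0.5985 0.0255 0.3937] [179.9935  -0.0034 170.7877] [0.6738 0.1506 0.067 ] [0.4842 0.0344 0.119 ]
5.3 [0.5985 0.0255 0.3937] [179.9957  -0.001  170.7888] [0.6739 0.1506 0.067 ] [0.4842 0.0344 0.119 ]
5.35 [0.5985 0.0254 0.3937] [179.9989  -0.0025 170.7862] [0.6738 0.1505 0.067 ] [0.4842 0.0344 0.119 ]
```

The arm was still settling when w2 was taken, so I re-pick on the settled picture.

Run:
```python
from h import *
im=cv2.imread("pics/w3.png");cv2.imwrite("pics/w3c.png",cv2.resize(im[20:220,210:470],None,fx=3,fy=3,interpolation=cv2.INTER_CUBIC))
np.save("w3T.npy",cam("wrist")[1])
```

```text
(no output)
```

View pics/w3c.png

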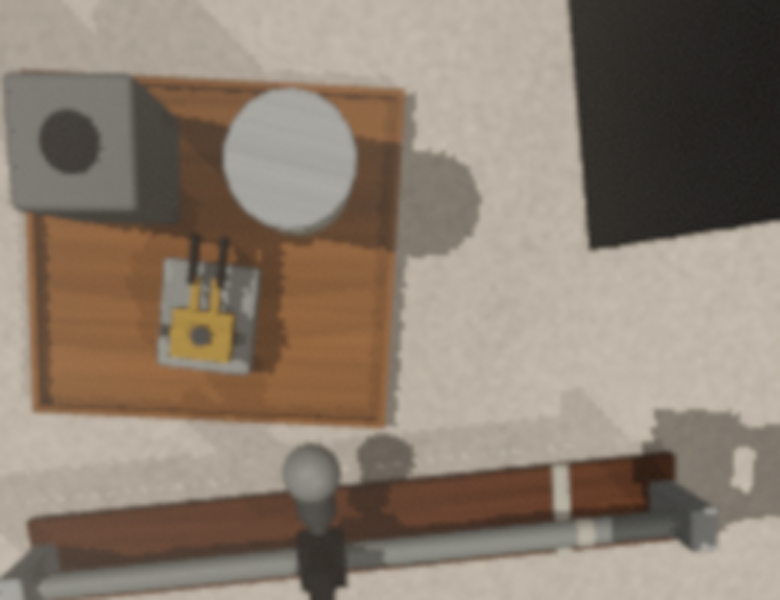

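The settled crop (x3) gives the speaker top corners (6,74), (132,74), (136,212), (12,209), the lid centre (290,158) and the key corners (164,259), (259,269), (248,373), (158,365). The stripe is at (560,490) on the board and (591,530) on the bar. The left post is at (15,590) and the right post at (705,530).

Run:
```python
from h import *
np.set_printoptions(precision=4,suppress=True)
K,_,c=cam("wrist");C=(K,np.load("w3T.npy"),c)
f=lambda x,y,z:atz("wrist",(210+x/3,20+y/3),z,C)
for n,z,L in(("spk",.124,[(6,74),(132,74),(136,212),(12,209)]),("key",.026,[(164,259),(259,269),(248,373),(158,365)]),
  ("tray",.012,[(12,72),(404,90),(386,426),(36,411)])):
    P=np.array([f(*p,z)[:2] for p in L]);print(n, P.mean(0)*1000, np.linalg.norm(np.roll(P,-1,0)-P,axis=1)*1000)
    d=P[1]+P[2]-P[0]-P[3];print("  yaw of y axis", -np.degrees(np.arctan2(d[0],d[1])))
print("tin",f(290,158,.119))
print("posts",f(22,585,.078),f(700,525,.078))
print("stripe",f(561,465,.012),f(562,510,.012),f(591,530,.067))
print("tab",f(321,560,.1))
C=snap("top")
for n in("tin_center","speaker_center","key_center","collar_tab","mark"):
    r=bot.spot_point("top",n)
    for z in (.0575+.004,.115): 
        if r: print(n,np.round(r[0]["point"],1),z,atz("top",r[0]["point"],z,C))
```

```text
spk [468.3974 -57.6798] [48.9428 51.0504 49.7617 49.9231]
  yaw of y axis -9.923594795524144
key [545.7572 -30.3179] [47.9157 52.4516 46.5991 53.053 ]
  yaw of y axis -14.70340410775179
tray [516.5532 -24.8484] [193.5391 167.5563 188.3621 167.4745]
  yaw of y axis -11.7087269458477
tin [0.4871 0.0265 0.119 ]
posts [ 0.6563 -0.1387  0.078 ] [0.6795 0.1932 0.078 ]
stripe [0.6546 0.143  0.012 ] [0.6799 0.141  0.012 ] [0.6769 0.1433 0.067 ]
tab [0.6609 0.0101 0.1   ]
collar_tab [269.8 166.7] 0.0615 [0.6681 0.1317 0.0615]
collar_tab [269.8 166.7] 0.115 [0.6556 0.1255 0.115 ]
mark [271.5 165.4] 0.0615 [0.6714 0.1272 0.0615]
mark [271.5 165.4] 0.115 [0.6588 0.1213 0.115 ]
```

Everything fits: tin (.487,.027), speaker (.468,-.058), key (.545,-.030) and tray yaw about -11.5°. The tab is at about (.668,.008), the mark at about (.676,.142), and the bar yaw is about -3.5°. Next I grip the tab.

Call:
{"method": "jog_arm", "body": {
  "series": [
    {"tx": 0.012,"ty": -0.003,"tz": -0.036,"ax": 0,"ay": 0,"az": 0.03},
    {"tx": 0.012,"ty": -0.003,"tz": -0.036,"ax": 0,"ay": 0,"az": 0.03},
    {"tx": 0.012,"ty": -0.003,"tz": -0.036,"ax": 0,"ay": 0,"az": 0.03},
    {"tx": 0.012,"ty": -0.003,"tz": -0.036,"ax": 0,"ay": 0,"az": 0},
    {"tx": 0.012,"ty": -0.003,"tz": -0.036,"ax": 0,"ay": 0,"az": 0},
    {"tx": 0.0095,"ty": -0.0015,"tz": -0.036,"ax": 0,"ay": 0,"az": 0},
    {"tx": 0,"ty": 0,"tz": 0,"ax": 0,"ay": 0,"az": 0},
    {"tx": 0,"ty": 0,"tz": 0,"ax": 0,"ay": 0,"az": 0}
  ],
  "gripper": 0.7
}}

```text
t: 6.5
position: [0.6678, 0.0091, 0.1778]
eef_rot: [180.0, -0.1, 175.9]
force: [0.2, 0.1, 0.4]
width: 0.703
gripper_force: 0.0
```

Run:
```python
from h import *
np.set_printoptions(precision=4,suppress=True)
bot.read_camera("top");s=bot.state();print(s["t"],s["position"],s["eef_rot"])
C=snap("wrist","w4.png");D=snap("side","s4.png")
for c,Q in(("wrist",C),("side",D)):
    for n in("collar_tab","mark"):
        r=bot.spot_point(c,n);print(c,n,[(np.round(x["point"],1).tolist(),round(x["confidence"],2),atz(c,x["point"],.1 if n!="mark" else .012,Q)) for x in r[:2]])
```

```text
6.55 [0.6686 0.0092 0.1793] [179.9692   0.1084 175.9473]
wrist collar_tab [([319.4, 212.5], 0.65, array([0.6727, 0.0078, 0.1   ]))]
wrist mark [([455.1, 181.0], 0.78, array([0.6783, 0.1401, 0.012 ]))]
side collar_tab [([355.0, 175.0], 0.94, array([0.6721, 0.0031, 0.1   ]))]
side mark [([322.8, 165.5], 0.63, array([0.6895, 0.1489, 0.012 ]))]
```

View pics/w4.png

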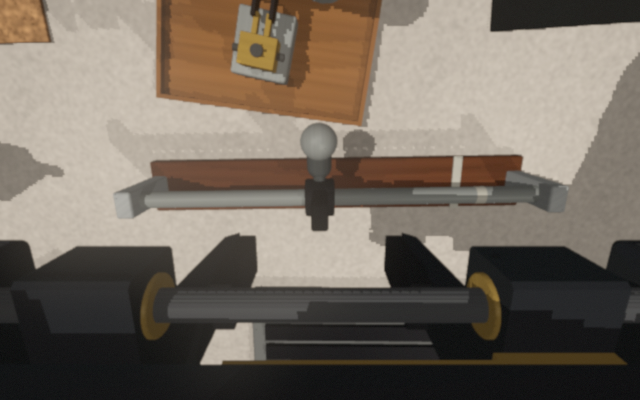

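The tab is at (319,215), centred between the fingers. The bar is nearly level in the picture, and the stripe is at (457,180). Next I descend and close.

Call:
{"method": "jog_arm", "body": {
  "series": [
    {"tx": 0.002,"ty": -0.001,"tz": -0.03,"ax": 0,"ay": 0,"az": 0},
    {"tx": 0.001,"ty": 0,"tz": -0.03,"ax": 0,"ay": 0,"az": 0},
    {"tx": 0,"ty": 0,"tz": -0.032,"ax": 0,"ay": 0,"az": 0},
    {"tx": 0,"ty": 0,"tz": 0,"ax": 0,"ay": 0,"az": 0},
    {"tx": 0,"ty": 0,"tz": 0,"ax": 0,"ay": 0,"az": 0}
  ]
}}

```text
t: 7.35
position: [0.6712, 0.008, 0.0863]
eef_rot: [180.0, 0.0, 175.9]
force: [0.5, 0.2, 0.1]
width: 0.702
gripper_force: 0.0
```

Call:
{"method": "jog_arm", "body": {
  "series": [
    {"tx": 0,"ty": 0,"tz": 0,"ax": 0,"ay": 0,"az": 0},
    {"tx": 0,"ty": 0,"tz": 0,"ax": 0,"ay": 0,"az": 0},
    {"tx": 0,"ty": 0,"tz": 0,"ax": 0,"ay": 0,"az": 0},
    {"tx": 0,"ty": 0,"tz": 0,"ax": 0,"ay": 0,"az": 0},
    {"tx": 0,"ty": 0,"tz": 0,"ax": 0,"ay": 0,"az": 0},
    {"tx": 0,"ty": 0,"tz": 0,"ax": 0,"ay": 0,"az": 0}
  ],
  "gripper": 0.0
}}

```text
t: 7.95
position: [0.671, 0.008, 0.0859]
eef_rot: [180.0, 0.0, 175.9]
force: [0.4, 0.3, 0.2]
width: 0.179
gripper_force: 0.0
```

Call:
{"method": "jog_arm", "body": {
  "series": [
    {"tx": 0,"ty": 0,"tz": 0,"ax": 0,"ay": 0,"az": 0},
    {"tx": 0,"ty": 0,"tz": 0,"ax": 0,"ay": 0,"az": 0},
    {"tx": 0,"ty": 0,"tz": 0,"ax": 0,"ay": 0,"az": 0}
  ]
}}

```text
t: 8.25
position: [0.671, 0.0081, 0.0858]
eef_rot: [180.0, -0.0, 176.0]
force: [0.2, -0.2, 1.3]
width: 0.133
gripper_force: 30.0
```

Call:
{"method": "jog_arm", "body": {
  "series": [
    {"tx": 0.001,"ty": 0.016,"tz": 0,"ax": 0,"ay": 0,"az": 0},
    {"tx": 0.001,"ty": 0.016,"tz": 0,"ax": 0,"ay": 0,"az": 0},
    {"tx": 0.001,"ty": 0.016,"tz": 0,"ax": 0,"ay": 0,"az": 0},
    {"tx": 0.001,"ty": 0.016,"tz": 0,"ax": 0,"ay": 0,"az": 0},
    {"tx": 0,"ty": 0,"tz": 0,"ax": 0,"ay": 0,"az": 0}
  ]
}}

```text
t: 8.75
position: [0.6749, 0.0784, 0.0857]
eef_rot: [179.7, 0.0, 176.3]
force: [-1.0, 2.2, 2.5]
width: 0.13
gripper_force: 30.0
```

Call:
{"method": "jog_arm", "body": {
  "series": [
    {"tx": 0.001,"ty": 0.014,"tz": 0,"ax": 0,"ay": 0,"az": 0},
    {"tx": 0.001,"ty": 0.014,"tz": 0,"ax": 0,"ay": 0,"az": 0},
    {"tx": 0.001,"ty": 0.014,"tz": 0,"ax": 0,"ay": 0,"az": 0},
    {"tx": 0.001,"ty": 0.014,"tz": 0,"ax": 0,"ay": 0,"az": 0},
    {"tx": 0.001,"ty": 0.014,"tz": 0,"ax": 0,"ay": 0,"az": 0},
    {"tx": 0,"ty": 0,"tz": 0,"ax": 0,"ay": 0,"az": 0},
    {"tx": 0,"ty": 0,"tz": 0,"ax": 0,"ay": 0,"az": 0},
    {"tx": 0,"ty": 0,"tz": 0,"ax": 0,"ay": 0,"az": 0}
  ]
}}

```text
t: 9.55
position: [0.6786, 0.1437, 0.0858]
eef_rot: [179.9, -0.2, 176.0]
force: [-5.9, 1.4, 5.5]
width: 0.131
gripper_force: 30.0
```

Run:
```python
from h import *
np.set_printoptions(precision=4,suppress=True)
bot.read_camera("top");s=bot.state();print(s["t"],s["position"],s["eef_rot"],s["force"])
C=snap("wrist","w5.png");np.save("w5T.npy",C[1])
im=cv2.imread("pics/w5.png");cv2.imwrite("pics/w5c.png",im[:230,150:550].repeat(2,0).repeat(2,1))
```

```text
9.6 [0.6786 0.1435 0.0858] [179.9065  -0.1592 175.9731] [-5.2697  1.4573  6.4867]
```

View pics/w5c.png

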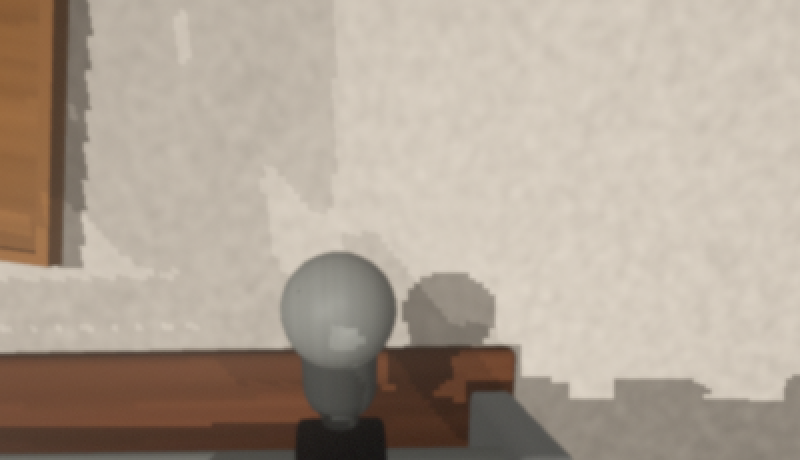

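The stripe is hidden under the microphone and its collar, as it should be when parked. I check the stripe position numerically from the earlier pictures.

Run:
```python
from h import *
np.set_printoptions(precision=4,suppress=True)
K,_,c=cam("wrist");he=np.array(c["hand_eye"])
T=np.eye(4);T[:3,:3]=R.from_euler('xyz',[180,0,175.93],degrees=True).as_matrix();T[:3,3]=[.668,.0092,.179]
W4=(K,T@he,c);W3=(K,np.load("w3T.npy"),c)
def white(f,C,n,box,z):
    im=cv2.imread("pics/"+f).astype(int);a,b,x,y=box;g=im[b:y,a:x];
    m=(g.min(2)-(g.max(2)-g.min(2)))
    t=m>np.percentile(m,50)+.5*(m.max()-np.percentile(m,50)); v,u=np.nonzero(t);p=(u.mean()+a,v.mean()+b);print(f,p,t.sum(),atz(n,p,z,C))
white("w4.png",W4,"wrist",(440,160,475,182),.012)
white("w3.png",W3,"wrist",(385,175,410,193),.012)
white("top0.png",cam("top"),"top",(262,168,276,177),.012)
white("side0.png",cam("side"),"side",(312,160,332,176),.012)
P=lambda p:atz("wrist",p,.078,W4)
print(P((123,203)),P((551,195)))
for f,b in(("top0.png",(255,152,285,180)),("side0.png",(300,150,340,180))):
    a0,b0,x,y=b;cv2.imwrite("pics/_"+f,cv2.resize(cv2.imread("pics/"+f)[b0:y,a0:x],None,fx=10,fy=10,interpolation=cv2.INTER_CUBIC))
a=cv2.imread("pics/_top0.png");b=cv2.imread("pics/_side0.png");h=300
o=np.zeros((300,710,3),np.uint8);o[:280,:300]=a;o[:300,310:710]=b;cv2.imwrite("pics/both.png",o)
```

```text
w4.png (np.float64(456.47846889952154), np.float64(170.48803827751198)) 209 [0.6669 0.1409 0.012 ]
w3.png (np.float64(396.41346153846155), np.float64(183.35576923076923)) 104 [0.6684 0.1407 0.012 ]
top0.png (np.float64(268.1842105263158), np.float64(173.1578947368421)) 38 [0.6618 0.142  0.012 ]
side0.png (np.float64(322.6818181818182), np.float64(167.1969696969697)) 66 [0.6851 0.1438 0.012 ]
[ 0.6599 -0.1457  0.078 ] [0.6775 0.1882 0.078 ]
```

View pics/both.png

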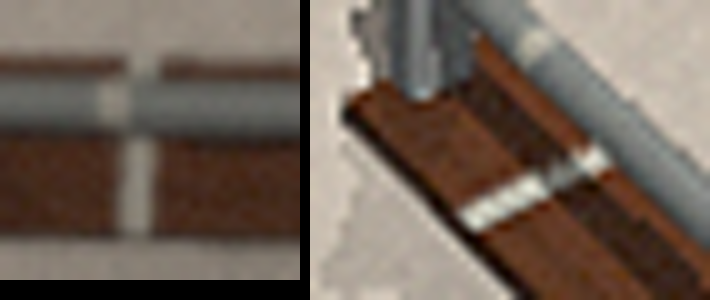

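The stripe crops are consistent with y about .141 at the bar axis. I nudge the tab by -2 mm, release it, rise, and go over the tin.

Call:
{"method": "jog_arm", "body": {
  "series": [
    {"tx": -0.001,"ty": -0.002,"tz": 0,"ax": 0,"ay": 0,"az": 0},
    {"tx": 0,"ty": 0,"tz": 0,"ax": 0,"ay": 0,"az": 0},
    {"tx": 0,"ty": 0,"tz": 0,"ax": 0,"ay": 0,"az": 0},
    {"tx": 0,"ty": 0,"tz": 0,"ax": 0,"ay": 0,"az": 0}
  ]
}}

```text
t: 10.05
position: [0.6784, 0.1404, 0.0858]
eef_rot: [180.0, -0.1, 175.9]
force: [-5.0, 1.4, 5.8]
width: 0.134
gripper_force: 30.0
```

Call:
{"method": "jog_arm", "body": {
  "series": [
    {"tx": 0,"ty": 0,"tz": 0,"ax": 0,"ay": 0,"az": 0},
    {"tx": 0,"ty": 0,"tz": 0,"ax": 0,"ay": 0,"az": 0},
    {"tx": 0,"ty": 0,"tz": 0,"ax": 0,"ay": 0,"az": 0},
    {"tx": 0,"ty": 0,"tz": 0.02,"ax": 0,"ay": 0,"az": 0},
    {"tx": 0,"ty": 0,"tz": 0.04,"ax": 0,"ay": 0,"az": 0},
    {"tx": 0,"ty": 0,"tz": 0.05,"ax": 0,"ay": 0,"az": 0},
    {"tx": 0,"ty": 0,"tz": 0.05,"ax": 0,"ay": 0,"az": 0}
  ],
  "gripper": 0.5
}}

```text
t: 10.75
position: [0.6791, 0.1393, 0.247]
eef_rot: [-180.0, -0.0, 175.9]
force: [0.9, -0.7, 0.1]
width: 0.498
gripper_force: 0.0
```

Call:
{"method": "jog_arm", "body": {
  "series": [
    {"tx": -0.03,"ty": -0.019,"tz": 0.02,"ax": 0,"ay": 0,"az": -0.03},
    {"tx": -0.032,"ty": -0.019,"tz": 0.02,"ax": 0,"ay": 0,"az": -0.03},
    {"tx": -0.032,"ty": -0.019,"tz": 0,"ax": 0,"ay": 0,"az": -0.03},
    {"tx": -0.032,"ty": -0.019,"tz": 0,"ax": 0,"ay": 0,"az": -0.03},
    {"tx": -0.032,"ty": -0.019,"tz": 0,"ax": 0,"ay": 0,"az": -0.01},
    {"tx": -0.032,"ty": -0.02,"tz": 0,"ax": 0,"ay": 0,"az": 0},
    {"tx": 0,"ty": 0,"tz": 0,"ax": 0,"ay": 0,"az": 0},
    {"tx": 0,"ty": 0,"tz": 0,"ax": 0,"ay": 0,"az": 0}
  ],
  "gripper": 0.77
}}

```text
t: 11.55
position: [0.4894, 0.0244, 0.2862]
eef_rot: [180.0, 0.1, 168.4]
force: [-0.6, -0.1, 1.1]
width: 0.765
gripper_force: 0.0
```

Run:
```python
from h import *
np.set_printoptions(precision=4,suppress=True)
bot.read_camera("top");s=bot.state();print(s["t"],s["position"],s["eef_rot"],s["force"])
C=snap("wrist","w6.png");np.save("w6T.npy",C[1]);D=snap("side");E=snap("top")
for c,Q in(("wrist",C),("side",D),("top",E)):
    for n,z in(("tin_center",.0615),("speaker_center",.064),("collar_tab",.1),("key_center",.0265)):
        r=bot.spot_point(c,n);print(c,n,[(np.round(x["point"],1).tolist(),round(x["confidence"],2),atz(c,x["point"],z,Q)) for x in r[:1]])
print("predicted tin centre px",proj("wrist",[.487,.0265,.119],C))
```

```text
11.6 [0.4903 0.0252 0.2862] [179.9404   0.128  168.4792] [-0.2287  1.1802  0.0191]
wrist tin_center []
wrist speaker_center []
wrist collar_tab []
wrist key_center []
side tin_center [([288.2, 214.7], 0.59, array([0.4923, 0.0283, 0.0615]))]
side speaker_center [([302.6, 245.0], 0.79, array([ 0.4678, -0.0617,  0.064 ]))]
side collar_tab [([322.1, 147.7], 0.8, array([0.6713, 0.1293, 0.1   ]))]
side key_center [([321.3, 227.7], 0.77, array([ 0.5458, -0.0277,  0.0265]))]
top tin_center [([166.0, 187.2], 0.64, array([0.6215, 0.403 , 0.0615]))]
top speaker_center [([346.2, 242.5], 0.41, array([ 0.4652, -0.0604,  0.064 ]))]
top collar_tab [([263.7, 157.1], 0.76, array([0.6845, 0.1425, 0.1   ]))]
top key_center [([327.4, 211.5], 0.54, array([ 0.5505, -0.0155,  0.0265]))]
predicted tin centre px [321.3994 177.1865]
```

View pics/w6.png

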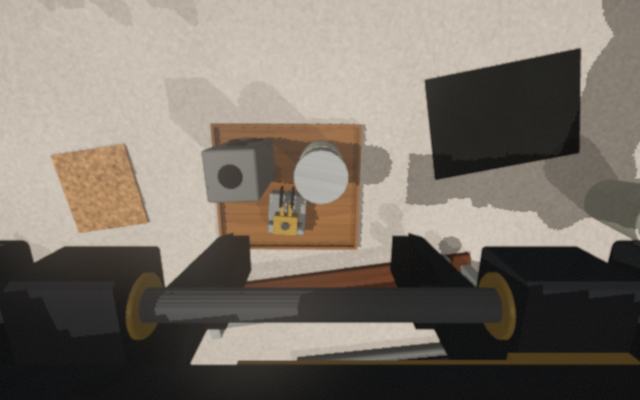

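The lid is at (321,174) against a prediction of (321,177). The tray is square to the image, so the yaw is good. Next I descend on the tin.

Call:
{"method": "jog_arm", "body": {
  "series": [
    {"tx": -0.001,"ty": 0.001,"tz": -0.04,"ax": 0,"ay": 0,"az": 0},
    {"tx": 0,"ty": 0,"tz": -0.04,"ax": 0,"ay": 0,"az": 0},
    {"tx": 0,"ty": 0,"tz": -0.04,"ax": 0,"ay": 0,"az": 0},
    {"tx": 0,"ty": 0,"tz": -0.016,"ax": 0,"ay": 0,"az": 0},
    {"tx": 0,"ty": 0,"tz": 0,"ax": 0,"ay": 0,"az": 0},
    {"tx": 0,"ty": 0,"tz": 0,"ax": 0,"ay": 0,"az": 0},
    {"tx": 0,"ty": 0,"tz": 0,"ax": 0,"ay": 0,"az": 0}
  ]
}}

```text
t: 13.05
position: [0.489, 0.026, 0.1509]
eef_rot: [179.9, 0.1, 168.5]
force: [-0.1, -0.7, 1.2]
width: 0.767
gripper_force: 0.0
```

Run:
```python
from h import *
np.set_printoptions(precision=4,suppress=True)
bot.read_camera("top");s=bot.state();print(s["t"],s["position"],s["eef_rot"],s["force"])
C=snap("wrist","w7.png");np.save("w7T.npy",C[1])
print("predicted tin top px",proj("wrist",[.486,.0265,.119],C))
im=cv2.imread("pics/w7.png")
for n in("tin_center","speaker_center"):
    r=bot.cut_out("wrist",n)
    if r: print(n,r[0]["confidence"],np.round(r[0]["extent"],1));
```

```text
13.1 [0.489  0.0261 0.151 ] [179.9436   0.1504 168.4889] [0.1928 0.1022 0.4784]
predicted tin top px [321.2174 225.6896]
tin_center 0.92 [322.1 210.2  93.2 115.4]
speaker_center 0.66 [185.3 209.8 140.3 118.7]
```

View pics/w7.png

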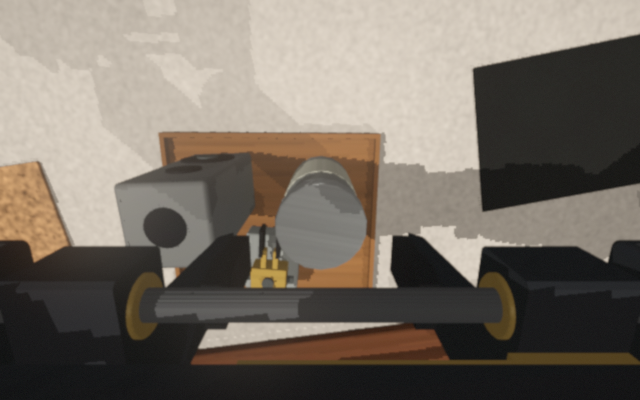

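The lid centre is at (321,222) and the tin sits centred between the fingers. I descend to z .065 and close.

Call:
{"method": "jog_arm", "body": {
  "series": [
    {"tx": -0.004,"ty": 0,"tz": -0.02,"ax": 0,"ay": 0,"az": 0},
    {"tx": 0,"ty": 0,"tz": -0.025,"ax": 0,"ay": 0,"az": 0},
    {"tx": 0,"ty": 0,"tz": -0.025,"ax": 0,"ay": 0,"az": 0},
    {"tx": 0,"ty": 0,"tz": -0.016,"ax": 0,"ay": 0,"az": 0},
    {"tx": 0,"ty": 0,"tz": 0,"ax": 0,"ay": 0,"az": 0},
    {"tx": 0,"ty": 0,"tz": 0,"ax": 0,"ay": 0,"az": 0},
    {"tx": 0,"ty": 0,"tz": 0,"ax": 0,"ay": 0,"az": 0},
    {"tx": 0,"ty": 0,"tz": 0,"ax": 0,"ay": 0,"az": 0}
  ]
}}

```text
t: 14.05
position: [0.4844, 0.0261, 0.0641]
eef_rot: [180.0, 0.1, 168.5]
force: [-0.6, 0.9, 2.1]
width: 0.772
gripper_force: 1.4
```

Call:
{"method": "jog_arm", "body": {
  "series": [
    {"tx": 0,"ty": 0,"tz": 0,"ax": 0,"ay": 0,"az": 0},
    {"tx": 0,"ty": 0,"tz": 0,"ax": 0,"ay": 0,"az": 0},
    {"tx": 0,"ty": 0,"tz": 0,"ax": 0,"ay": 0,"az": 0},
    {"tx": 0,"ty": 0,"tz": 0,"ax": 0,"ay": 0,"az": 0},
    {"tx": 0,"ty": 0,"tz": 0,"ax": 0,"ay": 0,"az": 0},
    {"tx": 0,"ty": 0,"tz": 0,"ax": 0,"ay": 0,"az": 0}
  ],
  "gripper": 0.45
}}

```text
t: 14.65
position: [0.4841, 0.026, 0.0638]
eef_rot: [180.0, 0.0, 168.5]
force: [-0.0, -0.8, 4.3]
width: 0.592
gripper_force: 30.7
```

The tin is gripped at 52 mm, with home TCP (.4841,.0260,.0638) and yaw 168.5. Next I carry it to the far half of the mat.

Call:
{"method": "jog_arm", "body": {
  "series": [
    {"tx": 0,"ty": 0,"tz": 0.02,"ax": 0,"ay": 0,"az": 0},
    {"tx": 0,"ty": 0,"tz": 0.03,"ax": 0,"ay": 0,"az": 0},
    {"tx": 0,"ty": 0.015,"tz": 0.03,"ax": 0,"ay": 0,"az": 0},
    {"tx": 0,"ty": 0.04,"tz": 0,"ax": 0,"ay": 0,"az": 0},
    {"tx": 0,"ty": 0.045,"tz": 0,"ax": 0,"ay": 0,"az": 0},
    {"tx": 0,"ty": 0.045,"tz": 0,"ax": 0,"ay": 0,"az": 0},
    {"tx": 0,"ty": 0.045,"tz": 0,"ax": 0,"ay": 0,"az": 0},
    {"tx": 0,"ty": 0.04,"tz": 0,"ax": 0,"ay": 0,"az": 0}
  ]
}}

```text
t: 15.45
position: [0.4827, 0.2585, 0.143]
eef_rot: [-180.0, -0.1, 168.6]
force: [-0.1, 0.3, -2.5]
width: 0.586
gripper_force: 30.1
```

Call:
{"method": "jog_arm", "body": {
  "series": [
    {"tx": 0,"ty": 0.035,"tz": 0,"ax": 0,"ay": 0,"az": 0},
    {"tx": 0,"ty": 0.02,"tz": 0,"ax": 0,"ay": 0,"az": 0},
    {"tx": 0,"ty": 0,"tz": -0.02,"ax": 0,"ay": 0,"az": 0},
    {"tx": 0,"ty": 0,"tz": -0.02,"ax": 0,"ay": 0,"az": 0},
    {"tx": 0,"ty": 0,"tz": -0.02,"ax": 0,"ay": 0,"az": 0},
    {"tx": 0,"ty": 0,"tz": -0.012,"ax": 0,"ay": 0,"az": 0},
    {"tx": 0,"ty": 0,"tz": 0,"ax": 0,"ay": 0,"az": 0},
    {"tx": 0,"ty": 0,"tz": 0,"ax": 0,"ay": 0,"az": 0}
  ]
}}

```text
t: 16.25
position: [0.4839, 0.3109, 0.0717]
eef_rot: [-180.0, -0.0, 168.5]
force: [-0.8, 0.7, -1.8]
width: 0.59
gripper_force: 30.1
```

Call:
{"method": "jog_arm", "body": {
  "series": [
    {"tx": 0,"ty": 0,"tz": -0.004,"ax": 0,"ay": 0,"az": 0},
    {"tx": 0,"ty": 0,"tz": -0.004,"ax": 0,"ay": 0,"az": 0},
    {"tx": 0,"ty": 0,"tz": -0.001,"ax": 0,"ay": 0,"az": 0},
    {"tx": 0,"ty": 0,"tz": 0,"ax": 0,"ay": 0,"az": 0},
    {"tx": 0,"ty": 0,"tz": 0,"ax": 0,"ay": 0,"az": 0},
    {"tx": 0,"ty": 0,"tz": 0,"ax": 0,"ay": 0,"az": 0}
  ]
}}

```text
t: 16.85
position: [0.4842, 0.311, 0.063]
eef_rot: [180.0, 0.0, 168.5]
force: [-0.3, -0.8, -1.2]
width: 0.587
gripper_force: 30.0
```

Call:
{"method": "jog_arm", "body": {
  "series": [
    {"tx": 0,"ty": 0,"tz": 0,"ax": 0,"ay": 0,"az": 0},
    {"tx": 0,"ty": 0,"tz": 0,"ax": 0,"ay": 0,"az": 0},
    {"tx": 0,"ty": 0,"tz": 0,"ax": 0,"ay": 0,"az": 0},
    {"tx": 0,"ty": 0,"tz": 0.02,"ax": 0,"ay": 0,"az": 0},
    {"tx": 0,"ty": 0,"tz": 0.04,"ax": 0,"ay": 0,"az": 0},
    {"tx": 0,"ty": 0,"tz": 0.045,"ax": 0,"ay": 0,"az": 0},
    {"tx": 0,"ty": -0.03,"tz": 0.035,"ax": 0,"ay": 0,"az": 0},
    {"tx": 0,"ty": -0.045,"tz": 0,"ax": 0,"ay": 0,"az": 0}
  ],
  "gripper": 0.77
}}

```text
t: 17.65
position: [0.4867, 0.2399, 0.2074]
eef_rot: [179.5, 0.5, 168.8]
force: [1.2, -0.1, 0.2]
width: 0.767
gripper_force: 0.0
```

Call:
{"method": "jog_arm", "body": {
  "series": [
    {"tx": 0,"ty": -0.045,"tz": 0.005,"ax": 0,"ay": 0,"az": 0},
    {"tx": 0,"ty": -0.045,"tz": 0.005,"ax": 0,"ay": 0,"az": 0},
    {"tx": 0,"ty": -0.045,"tz": 0.01,"ax": 0,"ay": 0,"az": 0},
    {"tx": 0,"ty": -0.045,"tz": 0.01,"ax": 0,"ay": 0,"az": 0},
    {"tx": -0.001,"ty": -0.045,"tz": 0.01,"ax": 0,"ay": 0,"az": 0.01},
    {"tx": -0.004,"ty": -0.04,"tz": 0,"ax": 0,"ay": 0,"az": 0.01},
    {"tx": -0.004,"ty": -0.029,"tz": 0,"ax": 0,"ay": 0,"az": 0},
    {"tx": 0,"ty": 0,"tz": 0,"ax": 0,"ay": 0,"az": 0}
  ]
}}

```text
t: 18.45
position: [0.4739, -0.0633, 0.243]
eef_rot: [-179.8, 0.0, 169.2]
force: [0.2, 0.4, 0.6]
width: 0.766
gripper_force: 0.0
```

Call:
{"method": "jog_arm", "body": {
  "series": [
    {"tx": 0,"ty": 0,"tz": 0,"ax": 0,"ay": 0,"az": 0},
    {"tx": 0,"ty": 0,"tz": 0,"ax": 0,"ay": 0,"az": 0},
    {"tx": 0,"ty": 0,"tz": 0,"ax": 0,"ay": 0,"az": 0},
    {"tx": 0,"ty": 0,"tz": 0,"ax": 0,"ay": 0,"az": 0},
    {"tx": 0,"ty": 0,"tz": 0,"ax": 0,"ay": 0,"az": 0}
  ]
}}

```text
t: 18.95
position: [0.4751, -0.0573, 0.2427]
eef_rot: [180.0, -0.0, 169.7]
force: [0.6, 0.4, -0.3]
width: 0.774
gripper_force: 0.0
```

Run:
```python
from h import *
np.set_printoptions(precision=4,suppress=True)
s=bot.state();print(s["t"],s["position"],s["eef_rot"],s["force"])
C=snap("wrist","w8.png");np.save("w8T.npy",C[1])
print("pred spk top px",proj("wrist",[.468,-.058,.124],C))
```

```text
18.95 [ 0.4751 -0.0573  0.2427] [179.9858  -0.004  169.7274] [ 0.6406  0.4455 -0.2717]
pred spk top px [318.6208 185.4398]
```

View pics/w8.png

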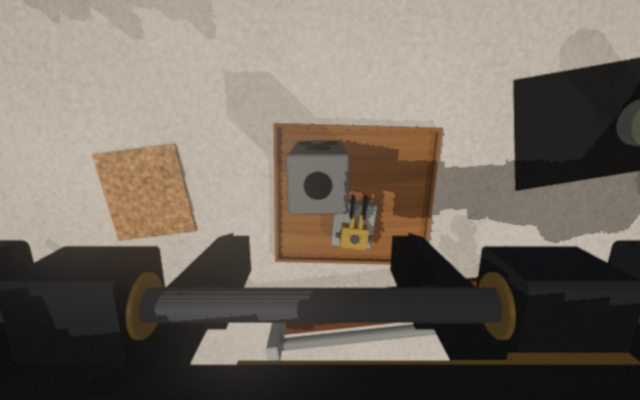

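The speaker's top face is at (318,184), square to the image and as predicted. The mat is clear and the tin stands on it at the right edge. Next I descend and grip the speaker.

Call:
{"method": "jog_arm", "body": {
  "series": [
    {"tx": -0.004,"ty": -0.0005,"tz": -0.04,"ax": 0,"ay": 0,"az": 0},
    {"tx": -0.004,"ty": 0,"tz": -0.04,"ax": 0,"ay": 0,"az": 0},
    {"tx": 0,"ty": 0,"tz": -0.03,"ax": 0,"ay": 0,"az": 0},
    {"tx": 0,"ty": 0,"tz": -0.03,"ax": 0,"ay": 0,"az": 0},
    {"tx": 0,"ty": 0,"tz": -0.034,"ax": 0,"ay": 0,"az": 0},
    {"tx": 0,"ty": 0,"tz": 0,"ax": 0,"ay": 0,"az": 0},
    {"tx": 0,"ty": 0,"tz": 0,"ax": 0,"ay": 0,"az": 0},
    {"tx": 0,"ty": 0,"tz": 0,"ax": 0,"ay": 0,"az": 0}
  ]
}}

```text
t: 19.8
position: [0.4679, -0.0586, 0.0702]
eef_rot: [180.0, 0.1, 169.6]
force: [0.1, 0.4, -0.3]
width: 0.768
gripper_force: 0.0
```

Call:
{"method": "jog_arm", "body": {
  "series": [
    {"tx": 0,"ty": 0,"tz": 0,"ax": 0,"ay": 0,"az": 0},
    {"tx": 0,"ty": 0,"tz": 0,"ax": 0,"ay": 0,"az": 0},
    {"tx": 0,"ty": 0,"tz": 0,"ax": 0,"ay": 0,"az": 0},
    {"tx": 0,"ty": 0,"tz": 0,"ax": 0,"ay": 0,"az": 0},
    {"tx": 0,"ty": 0,"tz": 0,"ax": 0,"ay": 0,"az": 0},
    {"tx": 0,"ty": 0,"tz": 0,"ax": 0,"ay": 0,"az": 0}
  ],
  "gripper": 0.45
}}

```text
t: 20.4
position: [0.4678, -0.0585, 0.0699]
eef_rot: [180.0, 0.1, 169.6]
force: [0.5, 0.7, 7.9]
width: 0.588
gripper_force: 29.9
```

The speaker is gripped, with home TCP (.4678,-.0585,.0699) and yaw 169.6. I carry it to the near half of the mat.

Call:
{"method": "jog_arm", "body": {
  "series": [
    {"tx": 0,"ty": 0,"tz": 0.02,"ax": 0,"ay": 0,"az": 0},
    {"tx": 0,"ty": 0,"tz": 0.03,"ax": 0,"ay": 0,"az": 0},
    {"tx": 0.002,"ty": 0.0155,"tz": 0.03,"ax": 0,"ay": 0,"az": 0},
    {"tx": 0.002,"ty": 0.04,"tz": 0,"ax": 0,"ay": 0,"az": 0},
    {"tx": 0.002,"ty": 0.045,"tz": 0,"ax": 0,"ay": 0,"az": 0},
    {"tx": 0.002,"ty": 0.045,"tz": 0,"ax": 0,"ay": 0,"az": 0},
    {"tx": 0.002,"ty": 0.045,"tz": 0,"ax": 0,"ay": 0,"az": 0},
    {"tx": 0.002,"ty": 0.04,"tz": 0,"ax": 0,"ay": 0,"az": 0}
  ]
}}

```text
t: 21.2
position: [0.4782, 0.1744, 0.1488]
eef_rot: [180.0, -0.0, 169.7]
force: [1.6, 0.5, -4.6]
width: 0.586
gripper_force: 30.0
```

Call:
{"method": "jog_arm", "body": {
  "series": [
    {"tx": 0,"ty": 0.03,"tz": 0,"ax": 0,"ay": 0,"az": 0},
    {"tx": 0,"ty": 0.012,"tz": 0,"ax": 0,"ay": 0,"az": 0},
    {"tx": 0,"ty": 0,"tz": -0.02,"ax": 0,"ay": 0,"az": 0},
    {"tx": 0,"ty": 0,"tz": -0.02,"ax": 0,"ay": 0,"az": 0},
    {"tx": 0,"ty": 0,"tz": -0.02,"ax": 0,"ay": 0,"az": 0},
    {"tx": 0,"ty": 0,"tz": -0.012,"ax": 0,"ay": 0,"az": 0},
    {"tx": 0,"ty": 0,"tz": 0,"ax": 0,"ay": 0,"az": 0},
    {"tx": 0,"ty": 0,"tz": 0,"ax": 0,"ay": 0,"az": 0}
  ]
}}

```text
t: 22.0
position: [0.4791, 0.2134, 0.077]
eef_rot: [-180.0, 0.0, 169.6]
force: [1.0, -0.2, -3.5]
width: 0.587
gripper_force: 30.0
```

Call:
{"method": "jog_arm", "body": {
  "series": [
    {"tx": 0,"ty": 0,"tz": -0.004,"ax": 0,"ay": 0,"az": 0},
    {"tx": 0,"ty": 0,"tz": -0.004,"ax": 0,"ay": 0,"az": 0},
    {"tx": 0,"ty": 0,"tz": -0.001,"ax": 0,"ay": 0,"az": 0},
    {"tx": 0,"ty": 0,"tz": 0,"ax": 0,"ay": 0,"az": 0},
    {"tx": 0,"ty": 0,"tz": 0,"ax": 0,"ay": 0,"az": 0},
    {"tx": 0,"ty": 0,"tz": 0,"ax": 0,"ay": 0,"az": 0}
  ]
}}

```text
t: 22.6
position: [0.4796, 0.2143, 0.0689]
eef_rot: [179.9, 0.1, 169.7]
force: [-1.4, 0.2, 5.6]
width: 0.584
gripper_force: 30.0
```

Call:
{"method": "jog_arm", "body": {
  "series": [
    {"tx": 0,"ty": 0,"tz": 0,"ax": 0,"ay": 0,"az": 0},
    {"tx": 0,"ty": 0,"tz": 0,"ax": 0,"ay": 0,"az": 0},
    {"tx": 0,"ty": 0,"tz": 0,"ax": 0,"ay": 0,"az": 0},
    {"tx": 0,"ty": 0,"tz": 0.02,"ax": 0,"ay": 0,"az": 0},
    {"tx": 0,"ty": 0,"tz": 0.04,"ax": 0,"ay": 0,"az": 0},
    {"tx": 0,"ty": 0,"tz": 0.045,"ax": 0,"ay": 0,"az": 0},
    {"tx": 0.01,"ty": -0.03,"tz": 0.03,"ax": 0,"ay": 0,"az": -0.025},
    {"tx": 0.012,"ty": -0.045,"tz": 0,"ax": 0,"ay": 0,"az": -0.025}
  ],
  "gripper": 0.77
}}

```text
t: 23.4
position: [0.5036, 0.1423, 0.2068]
eef_rot: [179.6, 0.4, 167.1]
force: [0.4, -0.4, -1.2]
width: 0.774
gripper_force: 0.0
```

Call:
{"method": "jog_arm", "body": {
  "series": [
    {"tx": 0.012,"ty": -0.045,"tz": 0,"ax": 0,"ay": 0,"az": -0.025},
    {"tx": 0.012,"ty": -0.045,"tz": 0,"ax": 0,"ay": 0,"az": 0},
    {"tx": 0.01,"ty": -0.045,"tz": 0,"ax": 0,"ay": 0,"az": 0},
    {"tx": 0.01,"ty": -0.034,"tz": 0,"ax": 0,"ay": 0,"az": 0},
    {"tx": 0,"ty": 0,"tz": 0,"ax": 0,"ay": 0,"az": 0},
    {"tx": 0,"ty": 0,"tz": 0,"ax": 0,"ay": 0,"az": 0},
    {"tx": 0,"ty": 0,"tz": 0,"ax": 0,"ay": 0,"az": 0},
    {"tx": 0,"ty": 0,"tz": 0,"ax": 0,"ay": 0,"az": 0}
  ]
}}

```text
t: 24.2
position: [0.5447, -0.028, 0.2027]
eef_rot: [179.9, -0.0, 165.5]
force: [0.0, 1.3, 0.4]
width: 0.769
gripper_force: 0.0
```

Run:
```python
from h import *
np.set_printoptions(precision=4,suppress=True)
bot.read_camera("top");s=bot.state();print(s["t"],s["position"],s["eef_rot"],s["force"])
C=snap("wrist","w9.png");np.save("w9T.npy",C[1])
print("pred key base top px",proj("wrist",[.5455,-.0303,.026],C))
r=bot.spot_point("wrist","key_center");print(r and (r[0]["point"],r[0]["confidence"],atz("wrist",r[0]["point"],.0265,C)))
q=rect("wrist",C,"pad",.004);print(q)
```

```text
24.25 [ 0.5448 -0.0282  0.2027] [179.9569  -0.0292 165.507 ] [ 0.1078 -0.041  -0.1437]
pred key base top px [319.0164 180.2988]
([317.5, 183.9], 0.58, array([ 0.5486, -0.0327,  0.0265]))
(0.91, ((467.67523193359375, -271.3507385253906), (102.9532241821289, 110.49983215332031), 86.93824005126953))
```

View pics/w9.png

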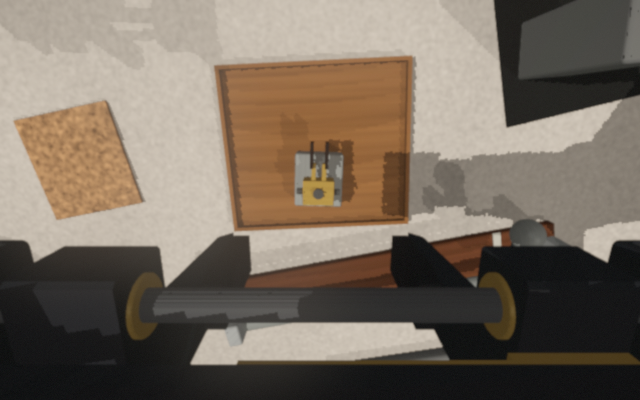

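The key base is at (319,180), exactly as predicted and square to the fingers. The mic ball is at (528,232), with the stripe visible beside it at (497,238). That looks like parallax, and I will check it. Next I descend onto the key.

Call:
{"method": "jog_arm", "body": {
  "series": [
    {"tx": 0.0005,"ty": -0.002,"tz": -0.04,"ax": 0,"ay": 0,"az": 0},
    {"tx": 0,"ty": 0,"tz": -0.04,"ax": 0,"ay": 0,"az": 0},
    {"tx": 0,"ty": 0,"tz": -0.04,"ax": 0,"ay": 0,"az": 0},
    {"tx": 0,"ty": 0,"tz": -0.035,"ax": 0,"ay": 0,"az": 0},
    {"tx": 0,"ty": 0,"tz": -0.025,"ax": 0,"ay": 0,"az": 0},
    {"tx": 0,"ty": 0,"tz": 0,"ax": 0,"ay": 0,"az": 0},
    {"tx": 0,"ty": 0,"tz": 0,"ax": 0,"ay": 0,"az": 0},
    {"tx": 0,"ty": 0,"tz": 0,"ax": 0,"ay": 0,"az": 0}
  ]
}}

```text
t: 25.2
position: [0.5466, -0.032, 0.0242]
eef_rot: [180.0, 0.1, 165.4]
force: [-1.2, -0.8, 0.4]
width: 0.768
gripper_force: 0.0
```

Run:
```python
from h import *
np.set_printoptions(precision=4,suppress=True)
s=bot.state();print(s["position"],s["force"])
K,_,c=cam("wrist");C=(K,np.load("w9T.npy"),c)
print("ball",[atz("wrist",(528,232),z,C) for z in(.06,.08,.1)],"stripe",atz("wrist",(497,238),.012,C))
print("pad corners",[atz("wrist",p,.004,C) for p in((15,121),(106,100),(143,202),(57,219))])
E=snap("top","t9.png");D=snap("side","s9.png");
for f,b in(("t9.png",(230,130,310,190)),("s9.png",(290,120,370,180))):
    a,y,x,z=b;cv2.imwrite("pics/_"+f,cv2.resize(cv2.imread("pics/"+f)[y:z,a:x],None,fx=5,fy=5,interpolation=cv2.INTER_CUBIC))
cv2.imwrite("pics/b9.png",np.hstack([cv2.imread("pics/_t9.png"),cv2.imread("pics/_s9.png")]))
```

```text
[ 0.5466 -0.032   0.0242] [-1.2285 -0.7554  0.397 ]
ball [array([0.6358, 0.1491, 0.06  ]), array([0.6249, 0.138 , 0.08  ]), array([0.6141, 0.1268, 0.1   ])] stripe [0.6604 0.1422 0.012 ]
pad corners [array([ 0.412 , -0.3169,  0.004 ]), array([ 0.4162, -0.2183,  0.004 ]), array([ 0.5252, -0.2236,  0.004 ]), array([ 0.5195, -0.3233,  0.004 ])]
```

View pics/b9.png

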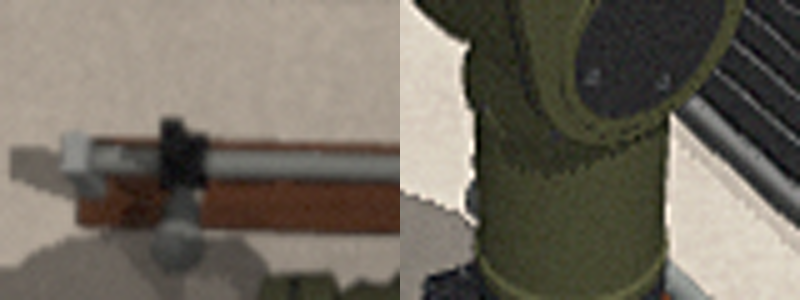

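From the top, the collar sits over the stripe (crop x≈183 against the stripe at 181), so the microphone is parked. I finish the descent and grip the key.

Call:
{"method": "jog_arm", "body": {
  "series": [
    {"tx": -0.001,"ty": 0.0015,"tz": -0.01,"ax": 0,"ay": 0,"az": 0},
    {"tx": 0,"ty": 0,"tz": -0.007,"ax": 0,"ay": 0,"az": 0},
    {"tx": 0,"ty": 0,"tz": 0,"ax": 0,"ay": 0,"az": 0},
    {"tx": 0,"ty": 0,"tz": 0,"ax": 0,"ay": 0,"az": 0},
    {"tx": 0,"ty": 0,"tz": 0,"ax": 0,"ay": 0,"az": 0}
  ]
}}

```text
t: 25.8
position: [0.5444, -0.0306, 0.0057]
eef_rot: [-180.0, -0.0, 165.3]
force: [1.1, 0.9, -0.4]
width: 0.769
gripper_force: 0.0
```

Call:
{"method": "jog_arm", "body": {
  "series": [
    {"tx": 0,"ty": 0,"tz": 0,"ax": 0,"ay": 0,"az": 0},
    {"tx": 0,"ty": 0,"tz": 0,"ax": 0,"ay": 0,"az": 0},
    {"tx": 0,"ty": 0,"tz": 0,"ax": 0,"ay": 0,"az": 0},
    {"tx": 0,"ty": 0,"tz": 0,"ax": 0,"ay": 0,"az": 0},
    {"tx": 0,"ty": 0,"tz": 0,"ax": 0,"ay": 0,"az": 0},
    {"tx": 0,"ty": 0,"tz": 0,"ax": 0,"ay": 0,"az": 0}
  ],
  "gripper": 0.4
}}

```text
t: 26.4
position: [0.5446, -0.0305, 0.0058]
eef_rot: [180.0, 0.0, 165.3]
force: [-0.7, 0.6, 1.2]
width: 0.542
gripper_force: 29.9
```

Call:
{"method": "jog_arm", "body": {
  "series": [
    {"tx": 0,"ty": 0,"tz": 0.02,"ax": 0,"ay": 0,"az": 0},
    {"tx": 0,"ty": 0,"tz": 0.03,"ax": 0,"ay": 0,"az": 0},
    {"tx": -0.005,"ty": -0.0155,"tz": 0.02,"ax": 0,"ay": 0,"az": 0.03},
    {"tx": -0.012,"ty": -0.035,"tz": 0,"ax": 0,"ay": 0,"az": 0.03},
    {"tx": -0.014,"ty": -0.045,"tz": 0,"ax": 0,"ay": 0,"az": 0.04},
    {"tx": -0.014,"ty": -0.045,"tz": 0,"ax": 0,"ay": 0,"az": 0.04},
    {"tx": -0.014,"ty": -0.045,"tz": 0,"ax": 0,"ay": 0,"az": 0.03},
    {"tx": -0.012,"ty": -0.035,"tz": 0,"ax": 0,"ay": 0,"az": 0.03}
  ]
}}

```text
t: 27.2
position: [0.4712, -0.2543, 0.0751]
eef_rot: [-179.9, -0.1, 176.7]
force: [-0.1, 0.8, -5.2]
width: 0.54
gripper_force: 29.9
```

Call:
{"method": "jog_arm", "body": {
  "series": [
    {"tx": -0.0055,"ty": -0.02,"tz": 0,"ax": 0,"ay": 0,"az": 0},
    {"tx": 0,"ty": 0,"tz": 0,"ax": 0,"ay": 0,"az": 0},
    {"tx": 0,"ty": 0,"tz": -0.02,"ax": 0,"ay": 0,"az": 0},
    {"tx": 0,"ty": 0,"tz": -0.025,"ax": 0,"ay": 0,"az": 0},
    {"tx": 0,"ty": 0,"tz": -0.015,"ax": 0,"ay": 0,"az": 0},
    {"tx": 0,"ty": 0,"tz": 0,"ax": 0,"ay": 0,"az": 0},
    {"tx": 0,"ty": 0,"tz": 0,"ax": 0,"ay": 0,"az": 0},
    {"tx": 0,"ty": 0,"tz": 0,"ax": 0,"ay": 0,"az": 0}
  ]
}}

```text
t: 28.0
position: [0.4686, -0.2711, 0.0165]
eef_rot: [-180.0, 0.1, 176.8]
force: [0.6, -1.2, -3.8]
width: 0.542
gripper_force: 29.9
```

Call:
{"method": "jog_arm", "body": {
  "series": [
    {"tx": -0.0005,"ty": 0,"tz": -0.005,"ax": 0,"ay": 0,"az": 0},
    {"tx": 0,"ty": 0,"tz": -0.004,"ax": 0,"ay": 0,"az": 0},
    {"tx": 0,"ty": 0,"tz": -0.002,"ax": 0,"ay": 0,"az": 0},
    {"tx": 0,"ty": 0,"tz": 0,"ax": 0,"ay": 0,"az": 0},
    {"tx": 0,"ty": 0,"tz": 0,"ax": 0,"ay": 0,"az": 0},
    {"tx": 0,"ty": 0,"tz": 0,"ax": 0,"ay": 0,"az": 0}
  ]
}}

```text
t: 28.6
position: [0.4676, -0.2711, 0.0058]
eef_rot: [-180.0, 0.0, 176.8]
force: [-1.4, 2.1, 6.7]
width: 0.541
gripper_force: 29.9
```

Call:
{"method": "jog_arm", "body": {
  "series": [
    {"tx": 0,"ty": 0,"tz": 0,"ax": 0,"ay": 0,"az": 0},
    {"tx": 0,"ty": 0,"tz": 0,"ax": 0,"ay": 0,"az": 0},
    {"tx": 0,"ty": 0,"tz": 0,"ax": 0,"ay": 0,"az": 0},
    {"tx": 0,"ty": 0,"tz": 0.02,"ax": 0,"ay": 0,"az": 0},
    {"tx": 0,"ty": 0,"tz": 0.04,"ax": 0,"ay": 0,"az": 0},
    {"tx": 0,"ty": 0,"tz": 0.045,"ax": 0,"ay": 0,"az": 0},
    {"tx": 0,"ty": 0,"tz": 0.045,"ax": 0,"ay": 0,"az": 0},
    {"tx": 0,"ty": 0,"tz": 0.045,"ax": 0,"ay": 0,"az": 0}
  ],
  "gripper": 0.77
}}

```text
t: 29.4
position: [0.4671, -0.2709, 0.2015]
eef_rot: [180.0, -0.0, 176.8]
force: [1.1, -0.1, 0.2]
width: 0.771
gripper_force: 0.0
```

Call:
{"method": "jog_arm", "body": {
  "series": [
    {"tx": 0,"ty": 0,"tz": 0,"ax": 0,"ay": 0,"az": 0},
    {"tx": 0,"ty": 0,"tz": 0,"ax": 0,"ay": 0,"az": 0},
    {"tx": 0,"ty": 0,"tz": 0,"ax": 0,"ay": 0,"az": 0},
    {"tx": 0,"ty": 0,"tz": 0,"ax": 0,"ay": 0,"az": 0}
  ]
}}

```text
t: 29.8
position: [0.4665, -0.2705, 0.1981]
eef_rot: [179.9, -0.2, 176.8]
force: [0.4, -1.0, 0.0]
width: 0.772
gripper_force: 0.0
```

Run:
```python
from h import *
np.set_printoptions(precision=4,suppress=True)
s=bot.state();print(s["t"],s["position"],s["eef_rot"],s["force"])
C=snap("wrist","w10.png");np.save("w10T.npy",C[1])
q=rect("wrist",C,"pad",.004);print(q)
q=rect("wrist",C,"key_center",.026);print(q)
im=cv2.imread("pics/w10.png");cv2.imwrite("pics/w10c.png",cv2.resize(im[60:260,190:450],None,fx=3,fy=3,interpolation=cv2.INTER_CUBIC))
```

```text
29.8 [ 0.4665 -0.2705  0.1981] [179.9194  -0.1854 176.8128] [ 0.4233 -0.9793  0.0118]
(0.64, ((467.7328186035156, -272.40802001953125), (99.75308990478516, 108.54165649414062), 86.76107025146484))
(0.75, ((462.5523681640625, -270.9853515625), (47.03432846069336, 64.34770965576172), 86.21124267578125))
```

View pics/w10c.png

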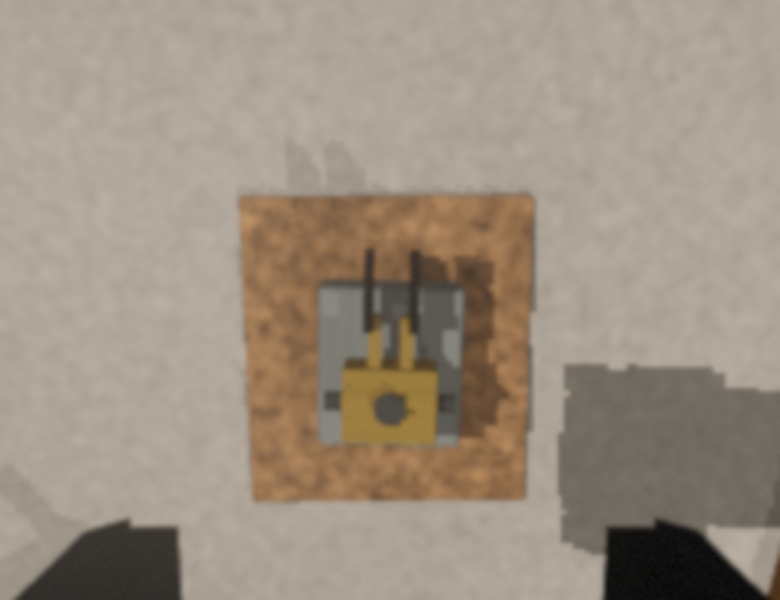

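The key stands square in the middle of the cork pad, with base rows 284–444 against pad rows 195–500, about 1 mm from centre after the height correction. Next I fetch the speaker.

Call:
{"method": "jog_arm", "body": {
  "series": [
    {"tx": 0.001,"ty": 0.035,"tz": 0.01,"ax": 0,"ay": 0,"az": 0},
    {"tx": 0.001,"ty": 0.045,"tz": 0,"ax": 0,"ay": 0,"az": -0.025},
    {"tx": 0.001,"ty": 0.045,"tz": 0,"ax": 0,"ay": 0,"az": -0.025},
    {"tx": 0.001,"ty": 0.045,"tz": 0,"ax": 0,"ay": 0,"az": -0.025},
    {"tx": 0.001,"ty": 0.045,"tz": 0,"ax": 0,"ay": 0,"az": -0.025},
    {"tx": 0.001,"ty": 0.045,"tz": 0,"ax": 0,"ay": 0,"az": -0.025},
    {"tx": 0.001,"ty": 0.045,"tz": 0,"ax": 0,"ay": 0,"az": 0},
    {"tx": 0.001,"ty": 0.045,"tz": 0,"ax": 0,"ay": 0,"az": 0}
  ]
}}

```text
t: 30.75
position: [0.4752, 0.0808, 0.2093]
eef_rot: [-180.0, -0.0, 169.6]
force: [1.0, 0.4, -0.2]
width: 0.767
gripper_force: 0.0
```

Call:
{"method": "jog_arm", "body": {
  "series": [
    {"tx": 0.002,"ty": 0.045,"tz": 0,"ax": 0,"ay": 0,"az": 0},
    {"tx": 0.002,"ty": 0.045,"tz": 0,"ax": 0,"ay": 0,"az": 0},
    {"tx": 0.0005,"ty": 0.03,"tz": 0,"ax": 0,"ay": 0,"az": 0},
    {"tx": 0,"ty": 0.015,"tz": 0,"ax": 0,"ay": 0,"az": 0},
    {"tx": 0,"ty": 0,"tz": 0,"ax": 0,"ay": 0,"az": 0},
    {"tx": 0,"ty": 0,"tz": 0,"ax": 0,"ay": 0,"az": 0},
    {"tx": 0,"ty": 0,"tz": 0,"ax": 0,"ay": 0,"az": 0},
    {"tx": 0,"ty": 0,"tz": 0,"ax": 0,"ay": 0,"az": 0}
  ]
}}

```text
t: 31.55
position: [0.4803, 0.2118, 0.2098]
eef_rot: [-179.9, 0.0, 169.5]
force: [-0.2, 0.2, -0.2]
width: 0.77
gripper_force: 0.0
```

Call:
{"method": "jog_arm", "body": {
  "series": [
    {"tx": 0,"ty": 0,"tz": 0,"ax": 0,"ay": 0,"az": 0},
    {"tx": 0,"ty": 0,"tz": 0,"ax": 0,"ay": 0,"az": 0},
    {"tx": 0,"ty": 0,"tz": 0,"ax": 0,"ay": 0,"az": 0}
  ]
}}

```text
t: 31.85
position: [0.4801, 0.2137, 0.2098]
eef_rot: [180.0, 0.0, 169.6]
force: [0.2, -0.6, -0.3]
width: 0.772
gripper_force: 0.0
```

Call:
{"method": "jog_arm", "body": {
  "series": [
    {"tx": -0.0004,"ty": 0.0005,"tz": -0.04,"ax": 0,"ay": 0,"az": 0},
    {"tx": 0,"ty": 0,"tz": -0.04,"ax": 0,"ay": 0,"az": 0},
    {"tx": 0,"ty": 0,"tz": -0.035,"ax": 0,"ay": 0,"az": 0},
    {"tx": 0,"ty": 0,"tz": -0.026,"ax": 0,"ay": 0,"az": 0},
    {"tx": 0,"ty": 0,"tz": 0,"ax": 0,"ay": 0,"az": 0},
    {"tx": 0,"ty": 0,"tz": 0,"ax": 0,"ay": 0,"az": 0},
    {"tx": 0,"ty": 0,"tz": 0,"ax": 0,"ay": 0,"az": 0},
    {"tx": 0,"ty": 0,"tz": 0,"ax": 0,"ay": 0,"az": 0}
  ]
}}

```text
t: 32.65
position: [0.4806, 0.2149, 0.0703]
eef_rot: [179.9, 0.1, 169.6]
force: [0.9, 0.3, -0.5]
width: 0.772
gripper_force: 0.0
```

Call:
{"method": "jog_arm", "body": {
  "series": [
    {"tx": 0,"ty": 0,"tz": 0,"ax": 0,"ay": 0,"az": 0},
    {"tx": 0,"ty": 0,"tz": 0,"ax": 0,"ay": 0,"az": 0},
    {"tx": 0,"ty": 0,"tz": 0,"ax": 0,"ay": 0,"az": 0},
    {"tx": 0,"ty": 0,"tz": 0,"ax": 0,"ay": 0,"az": 0},
    {"tx": 0,"ty": 0,"tz": 0,"ax": 0,"ay": 0,"az": 0},
    {"tx": 0,"ty": 0,"tz": 0,"ax": 0,"ay": 0,"az": 0}
  ],
  "gripper": 0.45
}}

```text
t: 33.25
position: [0.4799, 0.2145, 0.0694]
eef_rot: [180.0, 0.0, 169.6]
force: [-0.2, -0.3, 6.4]
width: 0.587
gripper_force: 30.0
```

Call:
{"method": "jog_arm", "body": {
  "series": [
    {"tx": 0,"ty": 0,"tz": 0.02,"ax": 0,"ay": 0,"az": 0},
    {"tx": 0,"ty": 0,"tz": 0.03,"ax": 0,"ay": 0,"az": 0},
    {"tx": -0.002,"ty": -0.015,"tz": 0.03,"ax": 0,"ay": 0,"az": 0},
    {"tx": -0.002,"ty": -0.04,"tz": 0,"ax": 0,"ay": 0,"az": 0},
    {"tx": -0.002,"ty": -0.045,"tz": 0,"ax": 0,"ay": 0,"az": 0},
    {"tx": -0.002,"ty": -0.045,"tz": 0,"ax": 0,"ay": 0,"az": 0},
    {"tx": -0.002,"ty": -0.045,"tz": 0,"ax": 0,"ay": 0,"az": 0},
    {"tx": -0.0018,"ty": -0.04,"tz": 0,"ax": 0,"ay": 0,"az": 0}
  ]
}}

```text
t: 34.05
position: [0.4667, -0.0179, 0.1483]
eef_rot: [-179.9, -0.1, 169.6]
force: [0.9, -0.1, -4.1]
width: 0.586
gripper_force: 30.0
```

Call:
{"method": "jog_arm", "body": {
  "series": [
    {"tx": 0,"ty": -0.03,"tz": 0,"ax": 0,"ay": 0,"az": 0},
    {"tx": 0,"ty": -0.013,"tz": 0,"ax": 0,"ay": 0,"az": 0},
    {"tx": 0,"ty": 0,"tz": -0.02,"ax": 0,"ay": 0,"az": 0},
    {"tx": 0,"ty": 0,"tz": -0.02,"ax": 0,"ay": 0,"az": 0},
    {"tx": 0,"ty": 0,"tz": -0.02,"ax": 0,"ay": 0,"az": 0},
    {"tx": 0,"ty": 0,"tz": -0.008,"ax": 0,"ay": 0,"az": 0},
    {"tx": 0,"ty": 0,"tz": 0,"ax": 0,"ay": 0,"az": 0},
    {"tx": 0,"ty": 0,"tz": 0,"ax": 0,"ay": 0,"az": 0}
  ]
}}

```text
t: 34.85
position: [0.4679, -0.0585, 0.081]
eef_rot: [180.0, 0.0, 169.6]
force: [0.8, 0.4, -4.0]
width: 0.586
gripper_force: 30.0
```

Call:
{"method": "jog_arm", "body": {
  "series": [
    {"tx": 0,"ty": 0,"tz": 0,"ax": 0,"ay": 0,"az": 0},
    {"tx": 0,"ty": 0,"tz": 0,"ax": 0,"ay": 0,"az": 0},
    {"tx": 0,"ty": 0,"tz": 0,"ax": 0,"ay": 0,"az": 0}
  ]
}}

```text
t: 35.15
position: [0.4681, -0.0585, 0.0813]
eef_rot: [180.0, 0.1, 169.6]
force: [1.3, -0.2, -3.8]
width: 0.59
gripper_force: 30.0
```

Call:
{"method": "jog_arm", "body": {
  "series": [
    {"tx": 0,"ty": 0,"tz": -0.005,"ax": 0,"ay": 0,"az": 0},
    {"tx": 0,"ty": 0,"tz": -0.004,"ax": 0,"ay": 0,"az": 0},
    {"tx": 0,"ty": 0,"tz": -0.0025,"ax": 0,"ay": 0,"az": 0},
    {"tx": 0,"ty": 0,"tz": 0,"ax": 0,"ay": 0,"az": 0},
    {"tx": 0,"ty": 0,"tz": 0,"ax": 0,"ay": 0,"az": 0},
    {"tx": 0,"ty": 0,"tz": 0,"ax": 0,"ay": 0,"az": 0}
  ]
}}

```text
t: 35.75
position: [0.4676, -0.0587, 0.0702]
eef_rot: [-180.0, 0.0, 169.7]
force: [-2.4, 0.5, 12.9]
width: 0.588
gripper_force: 30.0
```

Call:
{"method": "jog_arm", "body": {
  "series": [
    {"tx": 0,"ty": 0,"tz": 0,"ax": 0,"ay": 0,"az": 0},
    {"tx": 0,"ty": 0,"tz": 0,"ax": 0,"ay": 0,"az": 0},
    {"tx": 0,"ty": 0,"tz": 0,"ax": 0,"ay": 0,"az": 0},
    {"tx": 0,"ty": 0,"tz": 0.02,"ax": 0,"ay": 0,"az": 0},
    {"tx": 0,"ty": 0,"tz": 0.04,"ax": 0,"ay": 0,"az": 0},
    {"tx": 0,"ty": 0,"tz": 0.045,"ax": 0,"ay": 0,"az": 0},
    {"tx": 0.002,"ty": 0.0245,"tz": 0.035,"ax": 0,"ay": 0,"az": -0.01},
    {"tx": 0.002,"ty": 0.045,"tz": 0,"ax": 0,"ay": 0,"az": -0.01}
  ],
  "gripper": 0.77
}}

```text
t: 36.55
position: [0.4747, 0.0084, 0.2132]
eef_rot: [180.0, 0.5, 168.0]
force: [1.2, 0.5, 0.2]
width: 0.77
gripper_force: 0.0
```

Call:
{"method": "jog_arm", "body": {
  "series": [
    {"tx": 0.002,"ty": 0.045,"tz": 0,"ax": 0,"ay": 0,"az": 0},
    {"tx": 0.002,"ty": 0.045,"tz": 0,"ax": 0,"ay": 0,"az": 0},
    {"tx": 0.002,"ty": 0.045,"tz": 0,"ax": 0,"ay": 0,"az": 0},
    {"tx": 0.002,"ty": 0.045,"tz": 0,"ax": 0,"ay": 0,"az": 0},
    {"tx": 0.002,"ty": 0.045,"tz": 0,"ax": 0,"ay": 0,"az": 0},
    {"tx": 0.002,"ty": 0.04,"tz": 0,"ax": 0,"ay": 0,"az": 0},
    {"tx": 0,"ty": 0.025,"tz": 0,"ax": 0,"ay": 0,"az": 0},
    {"tx": 0,"ty": 0.01,"tz": 0,"ax": 0,"ay": 0,"az": 0}
  ]
}}

```text
t: 37.35
position: [0.4828, 0.3146, 0.2088]
eef_rot: [179.9, -0.1, 168.8]
force: [-0.7, -0.7, 0.5]
width: 0.771
gripper_force: 0.0
```

Call:
{"method": "jog_arm", "body": {
  "series": [
    {"tx": 0,"ty": 0,"tz": 0,"ax": 0,"ay": 0,"az": 0},
    {"tx": 0,"ty": 0,"tz": 0,"ax": 0,"ay": 0,"az": 0},
    {"tx": 0,"ty": 0,"tz": 0,"ax": 0,"ay": 0,"az": 0},
    {"tx": 0,"ty": 0,"tz": 0,"ax": 0,"ay": 0,"az": 0},
    {"tx": 0,"ty": 0,"tz": 0,"ax": 0,"ay": 0,"az": 0}
  ]
}}

```text
t: 37.85
position: [0.4841, 0.3099, 0.2094]
eef_rot: [-180.0, 0.0, 168.4]
force: [-0.8, 0.7, 0.2]
width: 0.771
gripper_force: 0.0
```

Target (.4842,.311,.063), so dy is +.001 and dz is -.146.

Call:
{"method": "jog_arm", "body": {
  "series": [
    {"tx": 0,"ty": 0.001,"tz": -0.04,"ax": 0,"ay": 0,"az": 0},
    {"tx": 0,"ty": 0,"tz": -0.04,"ax": 0,"ay": 0,"az": 0},
    {"tx": 0,"ty": 0,"tz": -0.04,"ax": 0,"ay": 0,"az": 0},
    {"tx": 0,"ty": 0,"tz": -0.026,"ax": 0,"ay": 0,"az": 0},
    {"tx": 0,"ty": 0,"tz": 0,"ax": 0,"ay": 0,"az": 0},
    {"tx": 0,"ty": 0,"tz": 0,"ax": 0,"ay": 0,"az": 0},
    {"tx": 0,"ty": 0,"tz": 0,"ax": 0,"ay": 0,"az": 0},
    {"tx": 0,"ty": 0,"tz": 0,"ax": 0,"ay": 0,"az": 0}
  ]
}}

```text
t: 38.65
position: [0.4849, 0.3126, 0.065]
eef_rot: [179.9, 0.1, 168.5]
force: [0.3, -0.2, 0.4]
width: 0.769
gripper_force: 0.0
```

Call:
{"method": "jog_arm", "body": {
  "series": [
    {"tx": 0,"ty": 0,"tz": 0,"ax": 0,"ay": 0,"az": 0},
    {"tx": 0,"ty": 0,"tz": 0,"ax": 0,"ay": 0,"az": 0},
    {"tx": 0,"ty": 0,"tz": 0,"ax": 0,"ay": 0,"az": 0},
    {"tx": 0,"ty": 0,"tz": 0,"ax": 0,"ay": 0,"az": 0},
    {"tx": 0,"ty": 0,"tz": 0,"ax": 0,"ay": 0,"az": 0},
    {"tx": 0,"ty": 0,"tz": 0,"ax": 0,"ay": 0,"az": 0}
  ],
  "gripper": 0.45
}}

```text
t: 39.25
position: [0.4842, 0.3123, 0.064]
eef_rot: [179.9, 0.0, 168.5]
force: [-0.6, -0.1, 5.8]
width: 0.59
gripper_force: 30.0
```

Call:
{"method": "jog_arm", "body": {
  "series": [
    {"tx": 0,"ty": 0,"tz": 0.02,"ax": 0,"ay": 0,"az": 0},
    {"tx": 0,"ty": 0,"tz": 0.03,"ax": 0,"ay": 0,"az": 0},
    {"tx": 0,"ty": -0.0163,"tz": 0.03,"ax": 0,"ay": 0,"az": 0},
    {"tx": 0,"ty": -0.04,"tz": 0,"ax": 0,"ay": 0,"az": 0},
    {"tx": 0,"ty": -0.045,"tz": 0,"ax": 0,"ay": 0,"az": 0},
    {"tx": 0,"ty": -0.045,"tz": 0,"ax": 0,"ay": 0,"az": 0},
    {"tx": 0,"ty": -0.045,"tz": 0,"ax": 0,"ay": 0,"az": 0},
    {"tx": 0,"ty": -0.04,"tz": 0,"ax": 0,"ay": 0,"az": 0}
  ]
}}

```text
t: 40.05
position: [0.483, 0.0781, 0.1429]
eef_rot: [-179.9, -0.1, 168.4]
force: [0.5, -0.6, -2.3]
width: 0.588
gripper_force: 30.0
```

Call:
{"method": "jog_arm", "body": {
  "series": [
    {"tx": 0,"ty": -0.035,"tz": 0,"ax": 0,"ay": 0,"az": 0},
    {"tx": 0,"ty": -0.02,"tz": 0,"ax": 0,"ay": 0,"az": 0},
    {"tx": 0,"ty": 0,"tz": -0.01,"ax": 0,"ay": 0,"az": 0},
    {"tx": 0,"ty": 0,"tz": -0.02,"ax": 0,"ay": 0,"az": 0},
    {"tx": 0,"ty": 0,"tz": -0.02,"ax": 0,"ay": 0,"az": 0},
    {"tx": 0,"ty": 0,"tz": -0.018,"ax": 0,"ay": 0,"az": 0},
    {"tx": 0,"ty": 0,"tz": 0,"ax": 0,"ay": 0,"az": 0},
    {"tx": 0,"ty": 0,"tz": 0,"ax": 0,"ay": 0,"az": 0}
  ]
}}

```text
t: 40.85
position: [0.4834, 0.0267, 0.0749]
eef_rot: [180.0, -0.1, 168.6]
force: [0.3, -0.5, -2.6]
width: 0.592
gripper_force: 30.0
```

Call:
{"method": "jog_arm", "body": {
  "series": [
    {"tx": 0,"ty": 0,"tz": 0,"ax": 0,"ay": 0,"az": 0},
    {"tx": 0,"ty": 0,"tz": 0,"ax": 0,"ay": 0,"az": 0},
    {"tx": 0,"ty": 0,"tz": 0,"ax": 0,"ay": 0,"az": 0}
  ]
}}

```text
t: 41.15
position: [0.4842, 0.0258, 0.0759]
eef_rot: [180.0, 0.1, 168.5]
force: [0.6, -0.6, -2.8]
width: 0.591
gripper_force: 30.0
```

Call:
{"method": "jog_arm", "body": {
  "series": [
    {"tx": 0,"ty": 0,"tz": -0.005,"ax": 0,"ay": 0,"az": 0},
    {"tx": 0,"ty": 0,"tz": -0.004,"ax": 0,"ay": 0,"az": 0},
    {"tx": 0,"ty": 0,"tz": -0.0025,"ax": 0,"ay": 0,"az": 0},
    {"tx": 0,"ty": 0,"tz": 0,"ax": 0,"ay": 0,"az": 0},
    {"tx": 0,"ty": 0,"tz": 0,"ax": 0,"ay": 0,"az": 0},
    {"tx": 0,"ty": 0,"tz": 0,"ax": 0,"ay": 0,"az": 0}
  ]
}}

```text
t: 41.75
position: [0.4836, 0.0256, 0.0648]
eef_rot: [180.0, 0.0, 168.5]
force: [-2.9, -0.1, 13.0]
width: 0.587
gripper_force: 30.0
```

Call:
{"method": "jog_arm", "body": {
  "series": [
    {"tx": 0,"ty": 0,"tz": 0,"ax": 0,"ay": 0,"az": 0},
    {"tx": 0,"ty": 0,"tz": 0,"ax": 0,"ay": 0,"az": 0},
    {"tx": 0,"ty": 0,"tz": 0,"ax": 0,"ay": 0,"az": 0},
    {"tx": 0,"ty": 0,"tz": 0.02,"ax": 0,"ay": 0,"az": 0},
    {"tx": 0,"ty": 0,"tz": 0.04,"ax": 0,"ay": 0,"az": 0},
    {"tx": 0,"ty": 0,"tz": 0.045,"ax": 0,"ay": 0,"az": 0},
    {"tx": 0,"ty": 0,"tz": 0.045,"ax": 0,"ay": 0,"az": 0},
    {"tx": 0.01,"ty": 0,"tz": 0.045,"ax": 0,"ay": 0,"az": 0}
  ],
  "gripper": 0.77
}}

```text
t: 42.55
position: [0.4922, 0.0254, 0.2603]
eef_rot: [-180.0, -0.1, 168.5]
force: [2.2, 0.6, -1.4]
width: 0.772
gripper_force: 0.0
```

Call:
{"method": "jog_arm", "body": {
  "series": [
    {"tx": 0.02,"ty": 0.01,"tz": 0.03,"ax": 0,"ay": 0,"az": 0.03},
    {"tx": 0.03,"ty": 0.02,"tz": 0.03,"ax": 0,"ay": 0,"az": 0.03},
    {"tx": 0.03,"ty": 0.02,"tz": 0.03,"ax": 0,"ay": 0,"az": 0.03},
    {"tx": 0.03,"ty": 0.02,"tz": 0.03,"ax": 0,"ay": 0,"az": 0.03},
    {"tx": 0.03,"ty": 0.02,"tz": 0.01,"ax": 0,"ay": 0,"az": 0},
    {"tx": 0,"ty": 0,"tz": 0,"ax": 0,"ay": 0,"az": 0},
    {"tx": 0,"ty": 0,"tz": 0,"ax": 0,"ay": 0,"az": 0},
    {"tx": 0,"ty": 0,"tz": 0,"ax": 0,"ay": 0,"az": 0}
  ]
}}

```text
t: 43.35
position: [0.6327, 0.1144, 0.3877]
eef_rot: [-179.9, -0.1, 175.3]
force: [-0.5, -0.9, -0.6]
width: 0.771
gripper_force: 0.0
```

Run:
```python
from h import *
np.set_printoptions(precision=4,suppress=True)
for i in range(6): bot.read_camera("top")
s=bot.state();print(s["t"],s["position"],s["eef_rot"])
C=snap("wrist","w11.png");np.save("w11T.npy",C[1])
snap("side","s11.png");D=cam("side")
for c,Q in(("wrist",C),("side",D)):
    for n,z in(("tin_center",.0615),("speaker_center",.064),("collar_tab",.1),("key_center",.0265),("mark",.012)):
        r=bot.spot_point(c,n);print(c,n,[(np.round(x["point"],1).tolist(),round(x["confidence"],2),atz(c,x["point"],z,Q)) for x in r[:1]])
print("pred lid",proj("wrist",[.4855,.0262,.119],C),"spk",proj("wrist",[.468,-.0583,.124],C),"mark board",proj("wrist",[.676,.141,.012],C),"tab top if at mark",proj("wrist",[.676,.141,.115],C))
```

```text
43.65 [0.6334 0.1152 0.3888] [-179.989    -0.0159  175.3438]
wrist tin_center [([243.2, 52.7], 0.92, array([0.4849, 0.0237, 0.0615]))]
wrist speaker_center [([179.8, 42.9], 0.95, array([ 0.4667, -0.0574,  0.064 ]))]
wrist collar_tab [([342.6, 195.8], 0.78, array([0.6826, 0.1414, 0.1   ]))]
wrist key_center [([43.1, 64.2], 0.84, array([ 0.4705, -0.2738,  0.0265]))]
wrist mark []
side tin_center [([290.9, 213.4], 0.83, array([0.4994, 0.0276, 0.0615]))]
side speaker_center [([303.2, 243.9], 0.64, array([ 0.4705, -0.0602,  0.064 ]))]
side collar_tab []
side key_center [([367.5, 327.6], 0.94, array([ 0.4673, -0.2729,  0.0265]))]
side mark [([250.2, 110.9], 0.71, array([0.6627, 0.4961, 0.012 ]))]
pred lid [234.2404  44.8896] spk [157.5457  34.058 ] mark board [338.5327 178.0282] tab top if at mark [342.7584 193.8754]
```

View pics/w11.png

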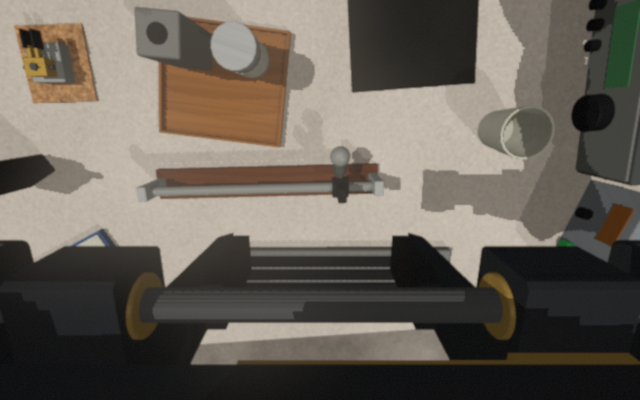

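The final view shows the lid at (233,46) and the speaker top at (157,33), both as predicted for their home spots. The tab is at (342,196) against a predicted (343,194) for the mark, and the key is on the pad. The cup and handheld radio are standing. I hand in.

```bash
python3 -c "
from rig import bot
print(bot.close_job())"
```

```text
the job is handed in; nothing more can be done
None
```

The job is handed in at about 44 s: the microphone is parked at its mark, the Morse key is in the middle of the cork pad, and the tin and speaker are back on their original tray spots to within about 1 mm by my own measurements, with the cup and handheld radio not touched (no verdict came back).

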